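# Put the centre punch away in the tool case with the self-holding lid

## Robot

A 6-joint arm with a two-finger parallel gripper is mounted at the origin on a cart in front of the work surface, level with it; the furniture and walls round the work are solid. World frame = base frame: x ahead of the robot, y to its left, z up, the work surface at z = 0. Lengths are in m, angles in rad, forces in N, time in s.
With the tool pointing down it reaches from about 0.35 to 0.975 m from the base axis. Payload 4.9 kg.
Tool frame: the origin (TCP) lies midway between the tips of the shut fingers; the grasp point (between the pads) lies 19 mm behind it; z points along the fingers, y is the direction in which the jaws open and shut (so a half turn about z gives the same grasp; the last joint's range is limited). The gripper opens to 85 mm and grips with 20 to 120 N. Pads are 22 mm wide; open, the fingers measure 114 mm over their backs; the gripper's body (76 mm by 85 mm) begins 54 mm behind the grasp point. The pads swing forward as they close: fully open they stand 13 mm farther back than shut.
Start: joints at [1.181, 0.053, 1.613, -0, 1.476, -0.119], TCP at [0.167, 0.602, 0.21] pointing down, gripper open.
Joint ranges: [-3.01, 3.01], [-1.01, 2.22], [0.06, 2.58], [-1.02, 4.17], [0.09, 2.62], [-3.14, 3.14]. Speed limits (rad/s): [2.57, 2.57, 3.14, 3.14, 3.14, 3.14].

## Interface

Orientations are given as a unit quaternion [w, x, y, z].
In Python, from plant import manip, cams gives the robot as it stands.
- The arm moves only by the tool jog_arm, never from a script. Its argument "targets" is a list of rows, each a list of 4 numbers: the shift along the tool's x, y, z in m, then the turn about the tool's z in degrees. A call has 1 to 5 rows; each row is the pose to reach, as a shift and turn from the pose commanded when the call began, along the tool's axes at that moment; what a row does not reach only later rows make up. A row lasts 1/12 s, in which the tool goes at most 41.7 mm and 7.16 degrees, less where a joint would pass 70% of its speed; a pose out of reach is approached as far as the arm can. A call with a gripper value outside its range is refused whole. "fingers" is the opening, from 0 (shut) to 1 (fully open), set as the call begins (left out, the last holds). The fingers move at their own pace and stop on an object; the grip force is fixed at half the most. Time passes only in rows, so rows that repeat a pose let the fingers close. It gives the time, the measured TCP pose, the force and the opening at its end, in the units of the state.
- manip.state(): the state, without advancing time (a new reading comes with each control period).
- cams.grab_frame(name): name is "scene" or "side" or "wrist"; returns the picture (400x640x3 uint8, red, green, blue); there is no depth.
- cams.get_calibration(name): a dict with "camera_matrix" (3x3 intrinsics, pixels), "cam_to_world" (4x4, takes a point from camera to world coordinates). Camera axes: x right, y up, looking along -z (the intrinsics and any distortion apply to the point x, -y, -z); pixel columns grow to the right and rows downward; lengths in m; the calibration is good to about 2 mm. The wrist camera is an equidistant fisheye: a pixel r from the principal point sees the ray r / f radians off the axis. A picture is of the moment at which its call begins: read the wrist's pose just before it. get_calibration takes no time and is no camera call; for the wrist camera it gives the pose at the moment of the call.
- manip.job_done(): hands the job in, once; it reports no verdict.
The state is a dict: "time": time; "joint_pos": joint angles; "joint_vel": joint speeds; "joint_efforts": joint torques, N m; "tool_pos": TCP position; "tool_rot": TCP orientation; "contact_force": force on the tool from outside, world axes, zero at the start; "ft_torque": the same for the moment, N m; "gripper_width": opening from 0.0 (shut) to 1.0 (fully open).
Only numpy, scipy, OpenCV 4.12 (cv2) and the standard library are available. Lean on these libraries where they do the work, as an engineer would, in place of code of your own. Each camera call takes 0.05 s, during which the arm holds its last target. There are 200 camera calls.

## Task

Put the centre punch away in the grey steel tool case. First lift the case's lid by its front lip until the folding stay inside snaps over centre and holds the lid up by itself: ease it up against the end of the stay's travel by feel and never force it there, because a hard push bends the stay. Then lay the punch in the empty wide pair of notches in the wooden rests, and leave the lid standing open and the other things on the bench where they are.

Things in the scene. Friction and masses are not known exactly. Their poses are not given: they have to be found in the camera images.
- case_lid (a joint): lid hinge, rad: 0 shut, 1.57 upright. A folding stay at the right stops it hard somewhere from 1.27 to 1.53: its foot sits anywhere in a slot, so this can only be felt. Only in the last 0.01 to 0.05 before the stop does its spring take over and snap over centre (lid then settles at 1.22 to 1.49); below that the lid falls shut. Lifting takes 2 to 3 N straight up at the lip; over 20 N on the lid bends the stay.
- case: grey sheet-steel tool case fixed to the bench, body 185 mm deep, 250 mm wide, walls 60 mm high; lid 190 x 256 mm, 0.4 to 0.63 kg, its top 68 mm above the bench. Origin under its centre on the bench; x from its front (lip side) to its back (hinge side), y to its left, z up.
- lip (a point): middle of the rolled front edge of the lid's pull lip, 100 mm wide, hem 6.4 mm thick, moving with the lid. Shut: 55 mm above the bench, 205.5 mm in front of the hinge line and 10.5 mm below it, 15 mm out from the lid's front, 17.5 mm from the case's front wall, free space under it. Axes of the lid: x to the hinge (shut), y left along the hinge, z out of its top.
- hinge_line (a point): middle of the lid's hinge line along the far top edge of the case, 66 mm above the bench, fixed to the case. x from the case's front to its back, y left along the hinge, z up.
- rest (a point): where the punch's middle must lie, 30.5 mm up, between two 12 mm wooden rests 56 mm apart (centres) with empty notches 28 mm wide, floor 20 mm and tops 34 mm up. 121.5 mm in front of the hinge line, 55 mm left of the case's middle. x lengthwise of the lying punch (to the case's back), y left, z up. Inner walls 64 mm to the front, 67 mm to the left; a 13 mm marker lies 53 mm to the right.
- punch_mid (a point): middle of the centre punch lying on the bench: round, 122 mm long, green lacquered body 21 mm thick, 0.15 to 0.23 kg. On its axis, 10.5 mm above what it lies on. y along the punch to its point (last 29 mm taper), z up, x across. Either way round is right in the case.
- tape_measure: bystander: yellow tape measure, 64 x 79 x 32 mm, lying on its side; origin under its centre
- nut: bystander: hex nut, 26 x 30 x 13 mm, lying flat; origin under its centre
- masking_tape: bystander: roll of masking tape, 92 mm across, 25 mm high, lying flat; origin under its centre
Mind the look-alikes: they are no part of the job. Several things look just like the part that bears punch_mid: the one meant starts farthest to the robot's left.

How it is judged:
By the outcome, as a careful person would: the job done as asked, in the order asked, and still so for the second after the job is handed in, with the robot touching nothing.
It also fails if it takes over 72 s, if anything falls off the work surface, if the arm or the gripper's body presses on something with over 40 N, if the wrist force passes 120 N, or if a joint passes its speed limit or range.

## Working session

There is one attempt and no reset: what is moved stays moved. The work goes in short steps, Python scripts to look and compute and a tool call to move; the robot and the scene stay as the last step left them, time stands still between calls to the robot, and variables do not carry over. Pictures are saved under pics/ and viewed, about 8 in all and at most 12, crops included, and the job is handed in when it is done.

Besides the shell and the picture viewer there is one more tool, called by a JSON object that holds its "method" and its "body". jog_arm: Moves the arm, as the interface text tells. Its arguments: {"type":"object","properties":{"targets":{"type":"array"},"fingers":{"type":"number"}},"required":["targets"]}

```bash
mkdir -p pics; cat > h.py <<'E'
import numpy as np, cv2
from plant import manip, cams
def snap(name,f):
    im=cams.grab_frame(name); cv2.imwrite('pics/'+f,im[:,:,::-1]); return im
def ray(name,u,v,cal=None):
    c=cal or cams.get_calibration(name);K=np.array(c["camera_matrix"]);T=np.array(c["cam_to_world"])
    x=(u-K[0,2])/K[0,0];y=(v-K[1,2])/K[1,1]
    if name=="wrist":
        r=np.hypot(x,y);s=np.sin(r)/r if r>1e-9 else 1;d=np.array([x*s,-y*s,-np.cos(r)])
    else: d=np.array([x,-y,-1])
    d=T[:3,:3]@d
    return T[:3,3],d/np.linalg.norm(d)
def atz(name,u,v,z,cal=None):
    o,d=ray(name,u,v,cal);return o+d*(z-o[2])/d[2]
def proj(name,p,cal=None):
    c=cal or cams.get_calibration(name);K=np.array(c["camera_matrix"]);T=np.array(c["cam_to_world"])
    q=T[:3,:3].T@(np.array(p)-T[:3,3]);q=np.array([q[0],-q[1],-q[2]])
    if name=="wrist":
        t=np.arctan2(np.hypot(q[0],q[1]),q[2]);n=np.hypot(q[0],q[1]);a=q[:2]/n*t
    else:a=q[:2]/q[2]
    return K[0,0]*a[0]+K[0,2],K[1,1]*a[1]+K[1,2]
E
python3 - <<'E'
from h import *
for n in("scene","side"):
    snap(n,n+"0.png");c=cams.get_calibration(n);print(n,[k for k in c],np.round(c["camera_matrix"],1).tolist(),np.round(c["cam_to_world"],3).tolist())
s=manip.state();print(s)
E
```

```text
scene ['camera_matrix', 'cam_to_world'] [[376.2, 0.0, 321.1], [0.0, 376.2, 195.0], [0.0, 0.0, 1.0]] [[0.785, 0.418, -0.458, 0.191], [-0.62, 0.522, -0.586, -0.57], [-0.006, 0.743, 0.669, 0.717], [0.0, 0.0, 0.0, 1.0]]
side ['camera_matrix', 'cam_to_world'] [[470.2, 0.0, 314.3], [0.0, 470.2, 200.5], [0.0, 0.0, 1.0]] [[-0.939, 0.207, -0.273, 0.275], [-0.343, -0.568, 0.748, 0.859], [0.0, 0.797, 0.604, 0.75], [0.0, 0.0, 0.0, 1.0]]
{'time': 0.1, 'joint_pos': array([ 1.18103669e+00,  5.32823924e-02,  1.61412857e+00,  2.33737571e-05,
        1.47595565e+00, -1.19000566e-01]), 'joint_vel': array([-0.00021406, -0.00081144, -0.00345645, -0.00030463, -0.00166525,
       -0.00073849]), 'joint_efforts': array([ 1.18274302e-04, -3.94905460e+01, -3.71362031e+01, -9.49013088e-05,
        3.99417986e-03,  1.60332888e-05]), 'tool_pos': array([0.16693693, 0.60169511, 0.20850801]), 'tool_rot': array([-2.34463076e-04,  1.34967436e-01,  9.90849638e-01, -8.55507268e-04]), 'contact_force': array([-0.06007947, -0.08665237, -0.44835624]), 'ft_torque': array([-0.01655064, -0.01080451, -0.0246557 ]), 'gripper_width': 1.001681922766834}
```

View pics/scene0.png

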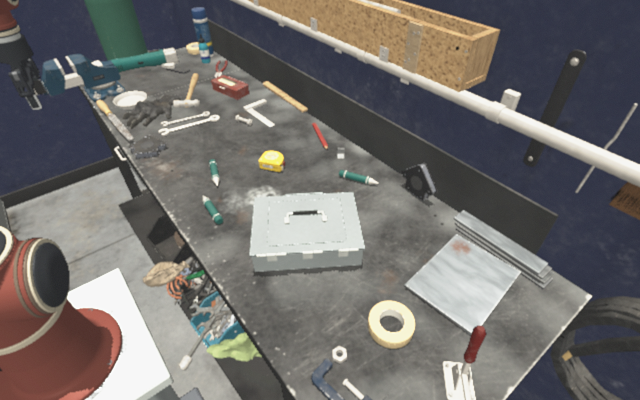

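View pics/side0.png

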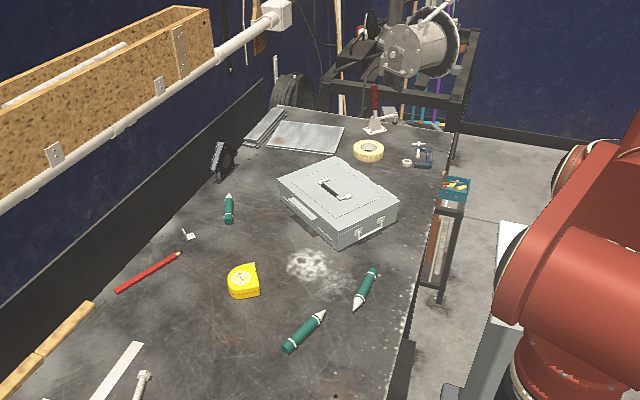

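```bash
python3 - <<'E'
from h import *
a=cv2.imread('pics/scene0.png')[185:280,235:375];b=cv2.imread('pics/side0.png')[150:255,265:410]
c=cv2.imread('pics/side0.png')[255:365,230:390];d=cv2.imread('pics/scene0.png')[150:230,190:290]
f=lambda i:cv2.resize(i,(400,300),interpolation=cv2.INTER_CUBIC)
cv2.imwrite('pics/crop1.png',np.vstack([np.hstack([f(a),f(b)]),np.hstack([f(c),f(d)])]))
for n,ps in (("scene",[(214,173),(212,209),(355,178)]),("side",[(303,331),(365,289),(228,208)])):
    for p in ps: print(n,p,atz(n,*p,.0105).round(3))
for n,ps in (("scene",[(254,195),(355,194),(362,236),(250,236)]),("side",[(337,157),(278,186),(397,201),(337,236)])):
    for p in ps: print(n,p,atz(n,*p,.068).round(3))
E
```

```text
scene (214, 173) [0.484 0.328 0.01 ]
scene (212, 209) [0.409 0.189 0.01 ]
scene (355, 178) [0.799 0.045 0.01 ]
side (303, 331) [0.488 0.338 0.01 ]
side (365, 289) [0.405 0.194 0.01 ]
side (228, 208) [0.805 0.049 0.01 ]
scene (254, 195) [0.5   0.107 0.068]
scene (355, 194) [ 0.706 -0.054  0.068]
scene (362, 236) [ 0.621 -0.171  0.068]
scene (250, 236) [ 0.42  -0.01   0.068]
side (337, 157) [ 0.592 -0.191  0.068]
side (278, 186) [ 0.689 -0.01   0.068]
side (397, 201) [ 0.396 -0.051  0.068]
side (337, 236) [0.493 0.119 0.068]
```

View pics/crop1.png

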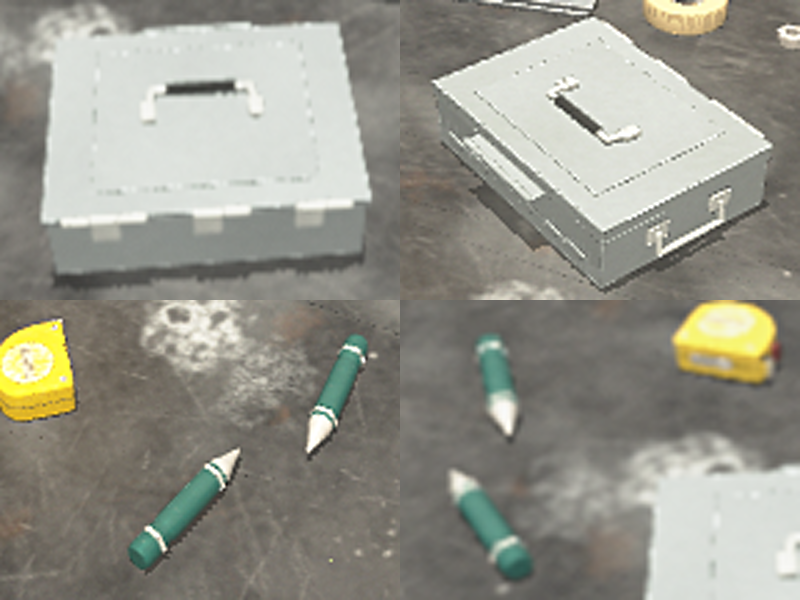

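```bash
cat > case.py <<'E'
from h import *
from scipy.optimize import least_squares
P={"scene":[(254.3,192.9),(353.3,192),(364.5,246.7),(249.7,255.3)],"side":[(338.6,231.2),(277.7,178),(335.7,156.3),(399,200.8)]}
# order: front-right, front-left, back-left, back-right (case frame)
L=[(-.095,-.128),(-.095,.128),(.095,.128),(.095,-.128)]
def w(p,l,z): 
    c,s=np.cos(p[2]),np.sin(p[2]);return [p[0]+c*l[0]-s*l[1],p[1]+s*l[0]+c*l[1],z]
E
python3 - <<'E'
from case import *
cal={n:cams.get_calibration(n) for n in P}
f=lambda p:np.ravel([np.subtract(proj(n,w(p,l,.068),cal[n]),q) for n in P for l,q in zip(L,P[n])])
r=least_squares(f,[.55,-.03,-2.2]);print(r.x,r.fun.round(1).tolist())
p=r.x;print("lip",w(p,(-.110,0),.055),"hinge",w(p,(.0955,0),.066),"rest",w(p,(-.026,.055),.03))
for n,a,b in(("side",(131,545),(240,450)),("scene",(488,335),(508,433))):
    s=(160/400,110/300) if n=="side" else (.25,80/300)
    o=(230,255-110) if n=="side" else (190-100,150-80)
    for q in(a,b):print(n,atz(n,o[0]+q[0]*s[0],o[1]+q[1]*s[1],.0105).round(3))
c=cams.get_calibration("wrist");print(np.array(c["cam_to_world"]).round(3).tolist(),np.array(c["camera_matrix"]).round(0).tolist())
E
```

```text
[ 0.54919379 -0.04861119 -2.17153787] [-0.2, 3.4, -0.4, -0.6, -0.4, 0.9, -1.2, -1.1, -1.3, -0.3, -1.6, -0.4, -0.8, -1.4, 0.9, -0.1]
lip [np.float64(0.6113717712591307), np.float64(0.04212964561429844), 0.055] hinge [np.float64(0.4952120035982624), np.float64(-0.1273907318539372), 0.066] rest [np.float64(0.6092608237031211), np.float64(-0.05825234430628332), 0.03]
side [0.513 0.38  0.01 ]
side [0.463 0.275 0.01 ]
scene [0.51  0.395 0.01 ]
scene [0.465 0.269 0.01 ]
[[0.268, -0.928, -0.258, 0.103], [0.964, 0.258, 0.072, 0.62], [0.0, -0.268, 0.964, 0.373], [0.0, 0.0, 0.0, 1.0]] [[310.0, 0.0, 317.0], [0.0, 310.0, 199.0], [0.0, 0.0, 1.0]]
```

```bash
cat > plan.py <<'E'
from h import *
# plan(x,y,z,heading_deg of tool x): print per-call final rows
def plan(x,y,z,hd,n=None,pos=None,h0=None):
    s=manip.state();q=s["tool_rot"];p=np.array(s["tool_pos"] if pos is None else pos)
    h=np.degrees(2*np.arctan2(q[2],q[1])) if h0 is None else h0
    t=np.array([x,y,z]);dh=(h-hd+180)%360-180
    n=n or int(np.ceil(max(np.linalg.norm(t-p)/.19,abs(dh)/34)))
    print("from",p.round(4),round(h%360,1),"turn",round(dh,1))
    for i in range(n):
        d=(t-p)/n;a=np.radians(h-dh*i/n);c,sn=np.cos(a),np.sin(a)
        print([round(v,4) for v in (d[0]*c+d[1]*sn, d[0]*sn-d[1]*c, -d[2], dh/n)])
E
python3 -c "
from plan import *
plan(.651,.10,.15,55.6)"
```

```text
from [0.1669 0.6017 0.2085] 164.5 turn 108.9
[np.float64(-0.1502), np.float64(-0.0885), np.float64(0.0146), np.float64(27.2216)]
[np.float64(-0.174), np.float64(-0.01), np.float64(0.0146), np.float64(27.2216)]
[np.float64(-0.1593), np.float64(0.0707), np.float64(0.0146), np.float64(27.2216)]
[np.float64(-0.1093), np.float64(0.1357), np.float64(0.0146), np.float64(27.2216)]
```

{"method": "jog_arm", "body": {"targets": [[-0.03, -0.018, 0.003, 5.4], [-0.06, -0.035, 0.006, 10.9], [-0.09, -0.053, 0.009, 16.3], [-0.12, -0.071, 0.012, 21.8], [-0.15, -0.0885, 0.0146, 27.2]], "fingers": 1}}

```text
time: 0.52
tool_pos: [0.2885, 0.4752, 0.1942]
tool_rot: [-0.0, 0.366, 0.931, -0.001]
contact_force: [-0.4, 0.2, 0.7]
gripper_width: 0.998
```

{"method": "jog_arm", "body": {"targets": [[-0.035, -0.002, 0.003, 5.4], [-0.07, -0.004, 0.006, 10.9], [-0.104, -0.006, 0.009, 16.3], [-0.139, -0.008, 0.012, 21.8], [-0.174, -0.01, 0.0146, 27.2]]}}

```text
time: 0.93
tool_pos: [0.4097, 0.3498, 0.1797]
tool_rot: [-0.0, 0.575, 0.818, -0.0]
contact_force: [-0.3, 0.9, 0.2]
gripper_width: 0.999
```

{"method": "jog_arm", "body": {"targets": [[-0.032, 0.014, 0.003, 5.4], [-0.064, 0.028, 0.006, 10.9], [-0.096, 0.042, 0.009, 16.3], [-0.127, 0.057, 0.012, 21.8], [-0.159, 0.0707, 0.0146, 27.2]]}}

```text
time: 1.35
tool_pos: [0.5308, 0.2249, 0.1651]
tool_rot: [-0.0, 0.751, 0.66, -0.0]
contact_force: [0.8, 1.2, 0.1]
gripper_width: 1.0
```

{"method": "jog_arm", "body": {"targets": [[-0.022, 0.027, 0.003, 5.4], [-0.044, 0.054, 0.006, 10.9], [-0.066, 0.081, 0.009, 16.3], [-0.087, 0.109, 0.012, 21.8], [-0.109, 0.1357, 0.0146, 27.2]]}}

```text
time: 1.77
tool_pos: [0.6519, 0.1, 0.1502]
tool_rot: [-0.0, 0.885, 0.465, -0.0]
contact_force: [1.1, 1.0, 0.5]
gripper_width: 1.003
```

```bash
python3 -c "
from plan import *
snap('wrist','w1.png')
plan(.651,.10,.15,55.6)
print(proj('wrist',(.6114,.0421,.055)))
s=manip.state();print(s['time'],s['contact_force'])"
```

```text
from [0.6552 0.0949 0.1496] 55.0 turn -0.6
[np.float64(0.0017), np.float64(-0.0063), np.float64(-0.0004), np.float64(-0.6125)]
(np.float64(309.7836389645133), np.float64(266.23333033280284))
1.8167 [-2.70678016 -3.8563465   0.41181609]
```

View pics/w1.png

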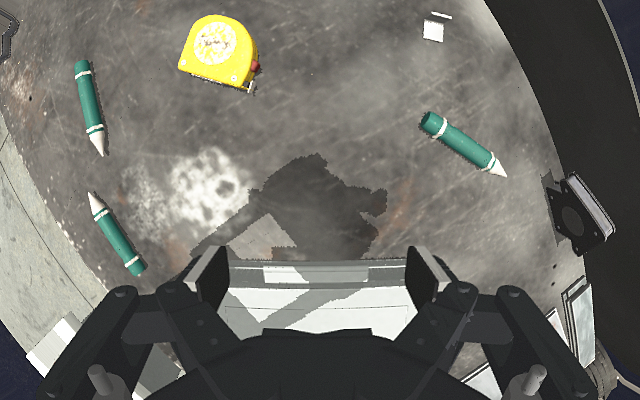

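{"method": "jog_arm", "body": {"targets": [[0, 0, 0.03, 0], [-0.01, 0, 0.06, 0], [-0.025, 0, 0.09, 0], [-0.04, 0, 0.107, 0], [-0.04, 0, 0.107, 0]], "fingers": 0}}

```text
time: 2.23
tool_pos: [0.6227, 0.067, 0.0375]
tool_rot: [-0.003, 0.884, 0.467, -0.006]
contact_force: [0.4, -0.0, -1.4]
gripper_width: 0.296
```

{"method": "jog_arm", "body": {"targets": [[0, 0, 0, 0], [0, 0, 0, 0], [0, 0, 0, 0], [-0.004, 0, 0, 0], [-0.004, 0, 0, 0]]}}

```text
time: 2.65
tool_pos: [0.6275, 0.0651, 0.046]
tool_rot: [0.001, 0.884, 0.467, 0.001]
contact_force: [0.3, 0.8, -0.7]
gripper_width: -0.001
```

```bash
python3 -c "
from plan import *
im=snap('wrist','w2.png')
c=im[180:400,190:450,::-1];cv2.imwrite('pics/w2c.png',cv2.resize(c,None,fx=2.7,fy=2.7))
plan(.6194,.0537,.043,55.6)
print(proj('wrist',(.6114,.0421,.055)))
s=manip.state();print(s['time'],s['contact_force'])"
```

```text
from [0.6273 0.0652 0.0455] 55.7 turn 0.1
[np.float64(-0.014), np.float64(-0.0), np.float64(0.0025), np.float64(0.1011)]
(np.float64(315.55441445800795), np.float64(288.1673369970572))
2.7 [-0.10466613  0.49945254 -0.42074779]
```

View pics/w2c.png

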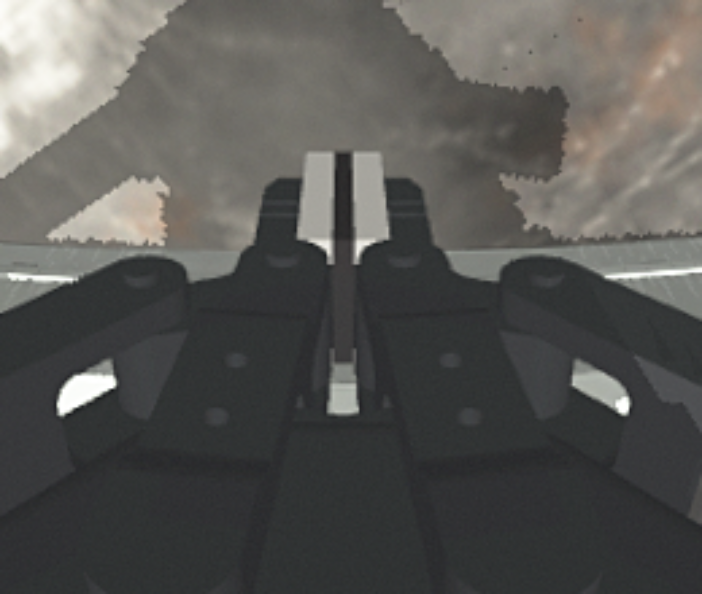

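{"method": "jog_arm", "body": {"targets": [[-0.006, 0, 0, 0], [-0.01, 0, 0, 0], [-0.011, 0, 0, 0], [-0.012, 0, 0, 0], [-0.012, 0, 0, 0]]}}

```text
time: 3.12
tool_pos: [0.6195, 0.0549, 0.0442]
tool_rot: [-0.0, 0.884, 0.467, -0.0]
contact_force: [-0.2, -0.1, 0.0]
gripper_width: 0.005
```

{"method": "jog_arm", "body": {"targets": [[-0.001, 0, 0, 0], [-0.001, 0, 0, 0], [-0.002, 0, 0, 0], [-0.002, 0, 0, 0], [-0.002, 0, 0, 0]]}}

```text
time: 3.53
tool_pos: [0.6186, 0.0535, 0.0442]
tool_rot: [-0.0, 0.884, 0.467, -0.0]
contact_force: [0.1, 0.2, 0.2]
gripper_width: 0.001
```

{"method": "jog_arm", "body": {"targets": [[-0.001, 0, 0, 0], [-0.001, 0, 0, 0], [-0.002, 0, 0, 0], [-0.002, 0, 0, 0], [-0.002, 0, 0, 0]]}}

```text
time: 3.95
tool_pos: [0.6174, 0.0518, 0.0442]
tool_rot: [-0.0, 0.884, 0.467, 0.0]
contact_force: [-0.1, -1.1, -0.2]
gripper_width: 0.001
```

{"method": "jog_arm", "body": {"targets": [[-0.0005, 0, 0, 0], [-0.001, 0, 0, 0], [-0.001, 0, 0, 0], [-0.001, 0, 0, 0], [-0.001, 0, 0, 0]]}}

```text
time: 4.37
tool_pos: [0.6168, 0.051, 0.0442]
tool_rot: [0.0, 0.884, 0.467, -0.0]
contact_force: [0.0, -0.1, -0.3]
gripper_width: 0.003
```

{"method": "jog_arm", "body": {"targets": [[-0.0005, 0, 0, 0], [-0.001, 0, 0, 0], [-0.0015, 0, 0, 0], [-0.0015, 0, 0, 0], [-0.0015, 0, 0, 0]]}}

```text
time: 4.78
tool_pos: [0.616, 0.0498, 0.0442]
tool_rot: [-0.0, 0.884, 0.467, -0.0]
contact_force: [0.2, -0.4, 0.5]
gripper_width: 0.001
```

{"method": "jog_arm", "body": {"targets": [[-0.0005, 0, 0, 0], [-0.001, 0, 0, 0], [-0.0015, 0, 0, 0], [-0.0015, 0, 0, 0], [-0.0015, 0, 0, 0]]}}

```text
time: 5.2
tool_pos: [0.6151, 0.0485, 0.0442]
tool_rot: [-0.0, 0.884, 0.467, -0.0]
contact_force: [-0.6, -0.2, 0.1]
gripper_width: 0.004
```

{"method": "jog_arm", "body": {"targets": [[-0.0005, 0, 0, 0], [-0.001, 0, 0, 0], [-0.0015, 0, 0, 0], [-0.0015, 0, 0, 0], [-0.0015, 0, 0, 0]]}}

```text
time: 5.62
tool_pos: [0.6143, 0.0473, 0.0442]
tool_rot: [-0.0, 0.884, 0.467, -0.0]
contact_force: [-0.6, 0.1, -0.1]
gripper_width: -0.003
```

{"method": "jog_arm", "body": {"targets": [[-0.0005, 0, 0, 0], [-0.001, 0, 0, 0], [-0.0015, 0, 0, 0], [-0.002, 0, 0, 0], [-0.002, 0, 0, 0]]}}

```text
time: 6.03
tool_pos: [0.6131, 0.0456, 0.0442]
tool_rot: [-0.0, 0.884, 0.467, -0.0]
contact_force: [0.5, -0.1, 0.4]
gripper_width: -0.001
```

{"method": "jog_arm", "body": {"targets": [[-0.0005, 0, 0, 0], [-0.001, 0, 0, 0], [-0.0015, 0, 0, 0], [-0.002, 0, 0, 0], [-0.002, 0, 0, 0]]}}

```text
time: 6.45
tool_pos: [0.612, 0.0439, 0.0442]
tool_rot: [-0.0, 0.884, 0.467, -0.0]
contact_force: [0.6, 0.4, 1.3]
gripper_width: -0.003
```

{"method": "jog_arm", "body": {"targets": [[-0.0005, 0, 0, 0], [-0.001, 0, 0, 0], [-0.0015, 0, 0, 0], [-0.002, 0, 0, 0], [-0.002, 0, 0, 0]]}}

```text
time: 6.87
tool_pos: [0.6109, 0.0423, 0.0442]
tool_rot: [0.0, 0.884, 0.467, -0.0]
contact_force: [0.1, -0.0, -0.0]
gripper_width: -0.001
```

```bash
python3 -c "
from plan import *
a=snap('side','s1.png')[110:270,230:430,::-1];b=snap('scene','c1.png')[150:280,230:390,::-1]
cv2.imwrite('pics/s1c.png',np.hstack([cv2.resize(a,(400,320)),cv2.resize(b,(394,320))]))
print(manip.state()['contact_force'])"
```

```text
[0.31611514 0.89800363 0.05894184]
```

View pics/s1c.png

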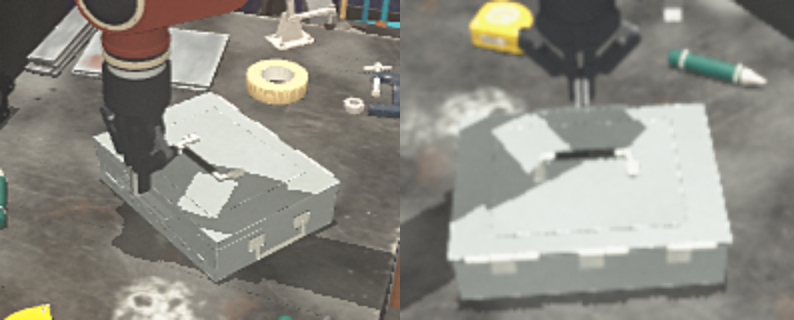

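```bash
python3 -c "
from plan import *
print(proj('side',(.6114,.0421,.055)),proj('side',(.6109,.0423,.0442)),atz('side',302,207,.055), atz('side',302,207,.04))
im=cv2.imread('pics/side0.png')[160:250,270:350]
im2=cv2.imread('pics/s1.png')[160:250,270:350]
f=lambda i:cv2.resize(i,(400,450),interpolation=cv2.INTER_CUBIC)
cv2.imwrite('pics/x.png',np.hstack([f(im),f(im2)]))
"
```

```text
(np.float64(299.30835558759105), np.float64(208.7760897266566)) (np.float64(299.5582178260107), np.float64(212.4009902450724)) [0.60785834 0.03346506 0.055     ] [0.61504787 0.01563817 0.04      ]
```

View pics/x.png

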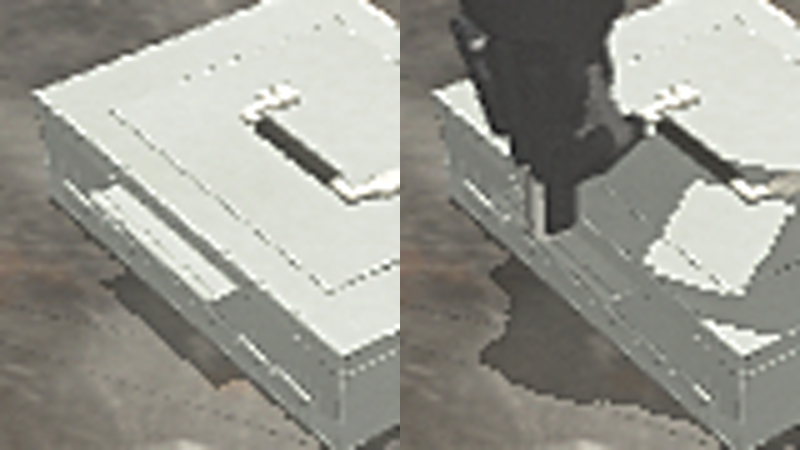

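```bash
python3 -c "
from plan import *
n=np.array([.565,.825,0]);t=np.array([.825,-.565,0]);p=np.array(manip.state()['tool_pos'])
for a in(-.011,0,.011):
  for z in (0,.02): print(a,z,'wrist',np.round(proj('wrist',p+a*n+[0,0,z]),1),'sidecrop',((np.array(proj('side',p+a*n+[0,0,z]))-[270,160])*5+[400,0]).round())
im=cv2.imread('pics/w1.png')[235:300,215:425]
snap('wrist','w3.png');im2=cv2.imread('pics/w3.png')[190:290,215:425]
cv2.imwrite('pics/y.png',np.vstack([cv2.resize(im,(756,234),interpolation=cv2.INTER_CUBIC),cv2.resize(im2,(756,360),interpolation=cv2.INTER_CUBIC)]))
"
```

```text
-0.011 0 wrist [315.7 255. ] sidecrop [567. 254.]
-0.011 0.02 wrist [315.6 271.3] sidecrop [566. 221.]
0 0 wrist [315.7 237.7] sidecrop [548. 262.]
0 0.02 wrist [315.6 252.5] sidecrop [547. 229.]
0.011 0 wrist [315.7 219.5] sidecrop [529. 270.]
0.011 0.02 wrist [315.6 232.5] sidecrop [528. 237.]
```

View pics/y.png

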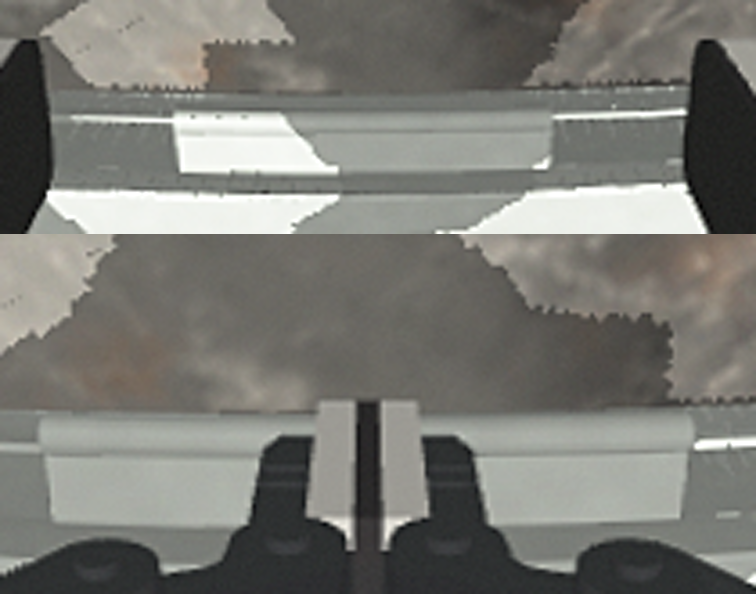

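{"method": "jog_arm", "body": {"targets": [[0, 0, 0.001, 0], [0, 0, 0.002, 0], [0, 0, 0.003, 0], [0, 0, 0.003, 0], [0, 0, 0.003, 0]]}}

```text
time: 7.43
tool_pos: [0.6108, 0.0424, 0.041]
tool_rot: [-0.0, 0.884, 0.467, -0.0]
contact_force: [1.1, 0.2, 0.7]
gripper_width: -0.003
```

{"method": "jog_arm", "body": {"targets": [[0, 0, 0.001, 0], [0, 0, 0.002, 0], [0, 0, 0.003, 0], [0, 0, 0.003, 0], [0, 0, 0.003, 0]]}}

```text
time: 7.85
tool_pos: [0.6108, 0.0424, 0.0381]
tool_rot: [-0.0, 0.884, 0.467, -0.0]
contact_force: [0.9, 0.5, 0.5]
gripper_width: 0.001
```

```bash
python3 -c "
from plan import *
g=lambda f:cv2.imread('pics/'+f).astype(int).sum(2)//3
snap('side','s2.png');a,b,c=g('side0.png'),g('s1.png'),g('s2.png')
for n,i in (('a',a),('b',b),('c',c)):
  print(n);print(i[198:216,288:312:1])
" | sed 's/\[//g;s/\]//g'
```

```text
a
189 204 184 241 233 230 233 197 118 125 124 161 255 221 217 215 218 218
  216 213 215 215 211 183
 211 240 240 180 227 224 230 232 203 145 125 126 138 205 233 220 218 219
  218 219 218 220 219 221
 153 198 238 250 214 225 226 227 232 228 115 125 125 138 235 231 216 217
  219 220 220 220 220 219
 169 117 191 226 218 174 226 224 225 230 233 171 120 115 130 181 254 222
  219 220 218 219 219 221
 135 153 131 180 227 229 208 226 224 224 228 227 170 123 125 131 171 239
  223 219 217 216 216 218
 125 129 158 197 173 229 232 213 227 226 224 228 229 165 120 127 129 158
  250 221 219 219 218 216
 124 127 146 135 162 146 162 231 211 227 227 227 229 235 201 120 128 123
  155 255 220 218 216 218
 127 126 132 124 148 218 149 217 230 213 223 225 227 228 232 195 117 122
  115 147 249 230 221 220
 127 131 128 124 120 134 160 119 217 233 227 176 225 224 227 233 230 141
  116 123 146 233 233 223
  75 108 133 126 126 125 127 139 109 213 235 244 215 227 225 228 232 230
  141 121 128 131 182 254
 101  70 104 132 129 134 122 134 161 130 205 231 217 173 226 225 225 231
  232 168 122 129 126 153
 120 112  
[... 3548 characters left out ...]
126 130
 117 109  65  92 130 126 124 122 129 159 179 176 149 159 121 137 136 138
  138 136 128 123 123 122
 116 121 110 104  90 137 129 119  91 128 149 144 137 142 134 122 135 136
  135 135 135 133 124 126
  98 104 108 101  62  91 150 124 122 122 121 123 121 138 142 135 119 136
  135 135 137 136 133 124
 107 113 107  71  70  68  81 150 126 124 127 144 121 132 138 146 140 129
  138 137 137 137 136 132
 110 102  66  72  74  70  69  68 122 126 127 124 121 122 134 134 144 136
  122 116 136 136 135 136
  58  65  71  73  74  73  74  73  84 125 129 124 123 120 120 133 114 143
  141 130 128 139 137 134
  64  66  69  70  71  70  71  72  72  82 127 129 127 122 122 129 138  98
  141 141 125 111 136 134
```

{"method": "jog_arm", "body": {"targets": [[0, 0, 0.001, 0], [0, 0, 0.001, 0], [0, 0, 0.0015, 0], [0, 0, 0.0015, 0], [0, 0, 0.0015, 0]]}}

```text
time: 8.32
tool_pos: [0.611, 0.0423, 0.037]
tool_rot: [0.0, 0.884, 0.467, 0.0]
contact_force: [-0.7, 0.4, 2.4]
gripper_width: -0.001
```

{"method": "jog_arm", "body": {"targets": [[0, 0, 0.001, 0], [0, 0, 0.001, 0], [0, 0, 0.0015, 0], [0, 0, 0.0015, 0], [0, 0, 0.0015, 0]]}}

```text
time: 8.73
tool_pos: [0.6111, 0.0424, 0.0368]
tool_rot: [-0.0, 0.884, 0.467, -0.0]
contact_force: [-5.4, -0.2, 8.3]
gripper_width: -0.0
```

{"method": "jog_arm", "body": {"targets": [[0, 0, -0.006, 0], [0.012, 0, -0.006, 0], [0.022, 0, -0.006, 0], [0.022, 0, 0.006, 0], [0.022, 0, 0.013, 0]]}}

```text
time: 9.15
tool_pos: [0.6234, 0.0613, 0.0208]
tool_rot: [-0.0, 0.884, 0.468, -0.0]
contact_force: [-0.2, -0.1, -0.9]
gripper_width: 0.004
```

{"method": "jog_arm", "body": {"targets": [[0, 0, 0, 0], [-0.003, 0, 0, 0], [-0.005, 0, 0, 0], [-0.006, 0, 0, 0], [-0.006, 0, 0, 0]]}}

```text
time: 9.57
tool_pos: [0.62, 0.0551, 0.0225]
tool_rot: [0.0, 0.884, 0.467, 0.0]
contact_force: [0.4, -0.4, 0.8]
gripper_width: -0.002
```

{"method": "jog_arm", "body": {"targets": [[0, 0, 0, 0], [-0.001, 0, 0, 0], [-0.002, 0, 0, 0], [-0.002, 0, 0, 0], [-0.002, 0, 0, 0]]}}

```text
time: 9.98
tool_pos: [0.6188, 0.0539, 0.0223]
tool_rot: [0.0, 0.884, 0.467, 0.0]
contact_force: [0.7, -0.2, -0.3]
gripper_width: 0.002
```

{"method": "jog_arm", "body": {"targets": [[0, 0, 0, 0], [-0.001, 0, 0, 0], [-0.0015, 0, 0, 0], [-0.0015, 0, 0, 0], [-0.0015, 0, 0, 0]]}}

```text
time: 10.4
tool_pos: [0.6184, 0.0533, 0.0223]
tool_rot: [-0.0, 0.884, 0.467, 0.001]
contact_force: [2.7, 3.5, -1.7]
gripper_width: 0.002
```

{"method": "jog_arm", "body": {"targets": [[0, 0, 0, 0], [-0.001, 0, 0, 0], [-0.0015, 0, 0, 0], [-0.0015, 0, 0, 0], [-0.0015, 0, 0, 0]]}}

```text
time: 10.82
tool_pos: [0.6184, 0.0532, 0.0225]
tool_rot: [-0.001, 0.884, 0.467, 0.002]
contact_force: [6.2, 9.6, -2.9]
gripper_width: 0.002
```

{"method": "jog_arm", "body": {"targets": [[0, 0, -0.001, 0], [0, 0, -0.003, 0], [0, 0, -0.005, 0], [0, 0, -0.007, 0], [0, 0, -0.008, 0]]}}

```text
time: 11.23
tool_pos: [0.6186, 0.0534, 0.0308]
tool_rot: [-0.001, 0.884, 0.467, 0.002]
contact_force: [6.2, 9.0, -2.4]
gripper_width: 0.002
```

{"method": "jog_arm", "body": {"targets": [[0, 0, -0.005, 0], [-0.0003, 0, -0.011, 0], [-0.0008, 0, -0.017, 0], [-0.0015, 0, -0.024, 0], [-0.0019, 0, -0.03, 0]]}}

```text
time: 11.65
tool_pos: [0.6175, 0.0519, 0.0613]
tool_rot: [-0.001, 0.884, 0.467, 0.003]
contact_force: [5.1, 7.8, -1.1]
gripper_width: 0.001
```

```bash
python3 -c "
from plan import *
cv2.imwrite('pics/s3c.png',cv2.resize(snap('side','s3.png')[130:260,240:410,::-1],(680,520)))
s=manip.state();print(s['tool_pos'],s['contact_force'])"
```

```text
[0.61770421 0.05160241 0.06250546] [ 1.46417028  8.24824025 -0.4196942 ]
```

View pics/s3c.png

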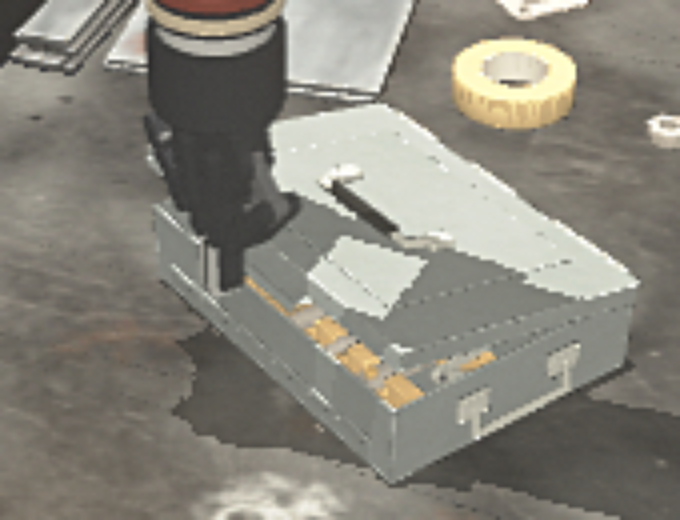

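{"method": "jog_arm", "body": {"targets": [[-0.0015, 0, -0.0097, 0], [-0.0034, 0, -0.0185, 0], [-0.0056, 0, -0.0272, 0], [-0.0082, 0, -0.0358, 0], [-0.0105, 0, -0.0426, 0]]}}

```text
time: 12.12
tool_pos: [0.6118, 0.043, 0.1047]
tool_rot: [-0.0, 0.884, 0.467, 0.003]
contact_force: [5.3, 8.7, 0.9]
gripper_width: 0.001
```

{"method": "jog_arm", "body": {"targets": [[-0.0036, 0, -0.01, 0], [-0.0079, 0, -0.0198, 0], [-0.0128, 0, -0.0294, 0], [-0.0182, 0, -0.0387, 0], [-0.0241, 0, -0.0476, 0]]}}

```text
time: 12.53
tool_pos: [0.598, 0.0227, 0.1525]
tool_rot: [-0.0, 0.884, 0.467, 0.003]
contact_force: [4.7, 7.1, 3.0]
gripper_width: -0.003
```

{"method": "jog_arm", "body": {"targets": [[-0.0062, 0, -0.0088, 0], [-0.013, 0, -0.0172, 0], [-0.0202, 0, -0.0253, 0], [-0.0276, 0, -0.0329, 0], [-0.0356, 0, -0.0402, 0]]}}

```text
time: 12.95
tool_pos: [0.5778, -0.0075, 0.193]
tool_rot: [0.0, 0.884, 0.467, 0.002]
contact_force: [3.7, 4.5, 4.7]
gripper_width: 0.002
```

{"method": "jog_arm", "body": {"targets": [[-0.0084, 0, -0.0068, 0], [-0.0172, 0, -0.0132, 0], [-0.0263, 0, -0.0191, 0], [-0.0357, 0, -0.0246, 0], [-0.0421, 0, -0.028, 0]]}}

```text
time: 13.37
tool_pos: [0.5521, -0.044, 0.2192]
tool_rot: [0.0, 0.884, 0.467, -0.0]
contact_force: [2.1, 1.7, 0.9]
gripper_width: 0.001
```

{"method": "jog_arm", "body": {"targets": [[0, 0, 0, 0], [0, 0, 0, 0]]}}

```text
time: 13.53
tool_pos: [0.5523, -0.0434, 0.2181]
tool_rot: [-0.0, 0.884, 0.467, -0.0]
contact_force: [1.2, 2.0, 1.6]
gripper_width: -0.002
```

{"method": "jog_arm", "body": {"targets": [[-0.004, 0, -0.002, 0], [-0.008, 0, -0.0037, 0], [-0.012, 0, -0.0053, 0], [-0.0141, 0, -0.0062, 0], [-0.0141, 0, -0.0062, 0]]}}

```text
time: 13.95
tool_pos: [0.5443, -0.0549, 0.2246]
tool_rot: [-0.0, 0.884, 0.467, -0.0]
contact_force: [0.1, 0.9, -1.6]
gripper_width: -0.003
```

{"method": "jog_arm", "body": {"targets": [[-0.001, 0, -0.0004, 0], [-0.002, 0, -0.0008, 0], [-0.0028, 0, -0.0011, 0], [-0.0028, 0, -0.0011, 0], [-0.0028, 0, -0.0011, 0]]}}

```text
time: 14.37
tool_pos: [0.5432, -0.0568, 0.2258]
tool_rot: [-0.0, 0.884, 0.467, -0.0]
contact_force: [-0.1, 1.3, -0.9]
gripper_width: -0.001
```

{"method": "jog_arm", "body": {"targets": [[-0.001, 0, -0.0004, 0], [-0.002, 0, -0.0007, 0], [-0.0028, 0, -0.001, 0], [-0.0028, 0, -0.001, 0], [-0.0028, 0, -0.001, 0]]}}

```text
time: 14.78
tool_pos: [0.5416, -0.0592, 0.227]
tool_rot: [-0.0, 0.884, 0.467, 0.0]
contact_force: [0.2, 0.4, 0.2]
gripper_width: 0.004
```

{"method": "jog_arm", "body": {"targets": [[-0.001, 0, -0.0004, 0], [-0.002, 0, -0.0007, 0], [-0.0029, 0, -0.001, 0], [-0.0029, 0, -0.001, 0], [-0.0029, 0, -0.001, 0]]}}

```text
time: 15.2
tool_pos: [0.54, -0.0616, 0.228]
tool_rot: [0.0, 0.884, 0.467, 0.0]
contact_force: [0.3, 1.4, 0.0]
gripper_width: 0.004
```

{"method": "jog_arm", "body": {"targets": [[-0.001, 0, -0.0003, 0], [-0.002, 0, -0.0006, 0], [-0.003, 0, -0.0009, 0], [-0.003, 0, -0.0009, 0], [-0.003, 0, -0.0009, 0]]}}

```text
time: 15.62
tool_pos: [0.5384, -0.0641, 0.2289]
tool_rot: [0.0, 0.884, 0.467, 0.0]
contact_force: [0.2, 0.3, -0.3]
gripper_width: 0.001
```

{"method": "jog_arm", "body": {"targets": [[-0.001, 0, -0.0003, 0], [-0.002, 0, -0.0006, 0], [-0.003, 0, -0.0009, 0], [-0.003, 0, -0.0009, 0], [-0.003, 0, -0.0009, 0]]}}

```text
time: 16.03
tool_pos: [0.5366, -0.0666, 0.2298]
tool_rot: [0.0, 0.884, 0.467, 0.0]
contact_force: [0.3, 0.6, 1.3]
gripper_width: 0.004
```

{"method": "jog_arm", "body": {"targets": [[-0.001, 0, -0.0003, 0], [-0.002, 0, -0.0006, 0], [-0.003, 0, -0.0008, 0], [-0.003, 0, -0.0008, 0], [-0.003, 0, -0.0008, 0]]}}

```text
time: 16.45
tool_pos: [0.5349, -0.0691, 0.2305]
tool_rot: [0.0, 0.884, 0.467, -0.0]
contact_force: [0.2, 0.7, 0.4]
gripper_width: -0.005
```

{"method": "jog_arm", "body": {"targets": [[-0.001, 0, -0.0003, 0], [-0.002, 0, -0.0006, 0], [-0.003, 0, -0.0008, 0], [-0.003, 0, -0.0008, 0], [-0.003, 0, -0.0008, 0]]}}

```text
time: 16.87
tool_pos: [0.5332, -0.0715, 0.2313]
tool_rot: [-0.0, 0.884, 0.467, -0.0]
contact_force: [0.9, 0.8, -0.4]
gripper_width: -0.002
```

{"method": "jog_arm", "body": {"targets": [[-0.001, 0, -0.0003, 0], [-0.002, 0, -0.0005, 0], [-0.003, 0, -0.0008, 0], [-0.003, 0, -0.0008, 0], [-0.003, 0, -0.0008, 0]]}}

```text
time: 17.28
tool_pos: [0.5315, -0.074, 0.2321]
tool_rot: [0.0, 0.884, 0.467, -0.0]
contact_force: [0.7, 0.6, 0.2]
gripper_width: 0.002
```

{"method": "jog_arm", "body": {"targets": [[-0.001, 0, -0.0003, 0], [-0.002, 0, -0.0005, 0], [-0.003, 0, -0.0007, 0], [-0.003, 0, -0.0007, 0], [-0.003, 0, -0.0007, 0]]}}

```text
time: 17.7
tool_pos: [0.5298, -0.0765, 0.2328]
tool_rot: [0.0, 0.884, 0.467, -0.0]
contact_force: [0.0, 1.1, 0.1]
gripper_width: 0.001
```

{"method": "jog_arm", "body": {"targets": [[-0.001, 0, -0.0003, 0], [-0.002, 0, -0.0005, 0], [-0.003, 0, -0.0007, 0], [-0.003, 0, -0.0007, 0], [-0.003, 0, -0.0007, 0]]}}

```text
time: 18.12
tool_pos: [0.5281, -0.079, 0.2335]
tool_rot: [0.0, 0.884, 0.467, -0.0]
contact_force: [-1.0, 0.1, -0.8]
gripper_width: 0.0
```

{"method": "jog_arm", "body": {"targets": [[-0.001, 0, -0.0003, 0], [-0.002, 0, -0.0005, 0], [-0.003, 0, -0.0006, 0], [-0.003, 0, -0.0006, 0], [-0.003, 0, -0.0006, 0]]}}

```text
time: 18.53
tool_pos: [0.5264, -0.0814, 0.2341]
tool_rot: [0.0, 0.884, 0.467, -0.0]
contact_force: [-0.5, 0.5, 0.5]
gripper_width: -0.001
```

{"method": "jog_arm", "body": {"targets": [[-0.001, 0, -0.0002, 0], [-0.002, 0, -0.0004, 0], [-0.003, 0, -0.0006, 0], [-0.003, 0, -0.0006, 0], [-0.003, 0, -0.0006, 0]]}}

```text
time: 18.95
tool_pos: [0.5248, -0.0839, 0.2347]
tool_rot: [-0.0, 0.884, 0.467, -0.0]
contact_force: [-0.7, 0.4, -0.0]
gripper_width: -0.0
```

```bash
python3 -c "
from plan import *
a=snap('side','s4.png')[60:260,220:420,::-1];b=snap('wrist','w4.png')[200:400,170:470,::-1]
cv2.imwrite('pics/s4c.png',np.hstack([cv2.resize(a,(400,400),interpolation=2),cv2.resize(b,(400,400))]))
s=manip.state();print(s['tool_pos'],s['contact_force'])"
```

```text
[ 0.52475324 -0.08389269  0.23465708] [-0.29467889 -0.20248771  0.21330553]
```

View pics/s4c.png

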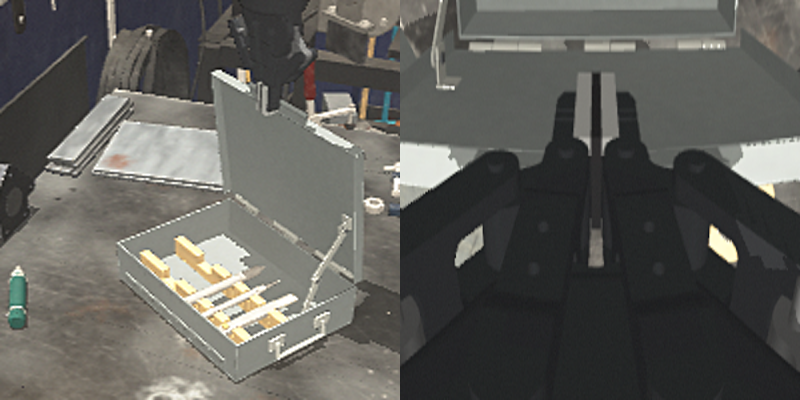

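```bash
python3 -c "
from case import *
p=[.54919,-.04861,-2.17154]
c=cams.get_calibration('side')
print('finger H',)
for th in np.arange(1.2,1.58,.04):
  o=[]
  for y in(.128,-.128):
    for z in (.002,-.012):
      x=.0955-(.1905*np.cos(th)+z*np.sin(th)); zz=.066+.1905*np.sin(th)+z*np.cos(th)
      u,v=proj('side',w(p,(x,y),zz),c);o.append((round((u-220)*2),round((v-60)*2)))
  print(round(th,2),o)
a=cv2.imread('pics/s4.png')[88:108,318:340].astype(int).sum(2)//3;print(a)
"
```

```text
finger H
1.2 [(188, 85), (197, 86), (329, 171), (338, 172)]
1.24 [(193, 81), (201, 82), (335, 167), (344, 167)]
1.28 [(198, 78), (206, 78), (340, 163), (349, 163)]
1.32 [(202, 75), (211, 75), (345, 160), (354, 159)]
1.36 [(207, 72), (216, 72), (351, 156), (360, 155)]
1.4 [(212, 70), (221, 69), (356, 153), (365, 151)]
1.44 [(217, 67), (226, 66), (361, 150), (370, 148)]
1.48 [(222, 65), (231, 64), (366, 148), (376, 145)]
1.52 [(227, 64), (236, 61), (372, 145), (381, 142)]
1.56 [(232, 62), (240, 59), (377, 143), (386, 139)]
[[ 57  58  72  54  57  61  60  59  59  59  57  55  59  59  58  59  57  59
   58  60  59  59]
 [ 57  62  71  55  57  61  59  57  60  59  57  57  59  60  59  58  60  59
   58  58  60  56]
 [ 55  62  66  53  61  58  60  59  60  60  58  57  57  57  60  58  58  56
   58  58  60  57]
 [ 67  97  59  60  58  57  58  59  59  57  58  56  59  60  59  58  59  60
   60  58  59  57]
 [ 50  67  54  59  59  59  60  59  57  60  59  58  57  59  60  61  57  58
   60  58  58  58]
 [ 56  64  55  63  60  59  60  60  61  57  54  52  48  50  54  59  59  59
   60  56  51  47]
 [ 61  62  53  
[... 587 characters left out ...]
5 117  94 139 255 237 221 220
  221 221 231 245]
 [ 56  60  59  61  62  58  54  72 140 129 125 126 109  99  90 147 237 228
  225 222 220 219]
 [ 59  60  61  62  63  58  55  72 141 127 127 129 114 110 108 102 109 178
  245 228 223 222]
 [ 59  60  60  61  63  61  53  79 154 131 130 126 120 112 113 110 109 100
  117 202 240 227]
 [ 62  60  63  62  62  58  55  64 113 133 129 127 120 114 114 114 112 109
  105  98 128 246]
 [ 63  62  61  62  60  62  58  59  87 136 133 128 119 115 113 113 113 113
  111 110  99  90]
 [ 64  62  62  62  62  61  60  62  83 136 131 128 121 111 115 114 115 114
  114 114 113 108]
 [ 63  62  62  62  62  62  61  57  73 137 131 127 121 111 114 114 112 115
  115 112 113 112]]
```

{"method": "jog_arm", "body": {"targets": [[-0.001, 0, -0.0002, 0], [-0.002, 0, -0.0004, 0], [-0.003, 0, -0.0006, 0], [-0.003, 0, -0.0006, 0], [-0.003, 0, -0.0006, 0]]}}

```text
time: 19.47
tool_pos: [0.5232, -0.0863, 0.2353]
tool_rot: [-0.0, 0.884, 0.467, 0.0]
contact_force: [0.8, 1.7, -0.2]
gripper_width: -0.001
```

{"method": "jog_arm", "body": {"targets": [[-0.0005, 0, -0.0001, 0], [-0.001, 0, -0.0002, 0], [-0.0015, 0, -0.0003, 0], [-0.0015, 0, -0.0003, 0], [-0.0015, 0, -0.0003, 0]]}}

```text
time: 19.88
tool_pos: [0.5223, -0.0875, 0.2356]
tool_rot: [-0.0, 0.884, 0.467, 0.0]
contact_force: [0.4, 0.4, 0.0]
gripper_width: 0.002
```

{"method": "jog_arm", "body": {"targets": [[-0.0005, 0, -0.0001, 0], [-0.001, 0, -0.0002, 0], [-0.002, 0, -0.0003, 0], [-0.002, 0, -0.0003, 0], [-0.002, 0, -0.0003, 0]]}}

```text
time: 20.3
tool_pos: [0.5212, -0.0891, 0.236]
tool_rot: [-0.0, 0.884, 0.467, 0.0]
contact_force: [1.3, 1.6, -0.2]
gripper_width: -0.001
```

```bash
python3 -c "
from plan import *
snap('side','s5.png')
g=lambda f:cv2.imread('pics/'+f).astype(int).sum(2)//3
for f in('s4.png','s5.png'):
  for r in (103,107,): print(f,r,g(f)[r,322:332])
  for c in (338,341,345): print(f,'c',c,g(f)[94:112,c])
s=manip.state();print(s['tool_pos'],s['contact_force'])"
```

```text
s4.png 103 [ 63  61  53  79 154 131 130 126 120 112]
s4.png 107 [ 62  62  61  57  73 137 131 127 121 111]
s4.png c 338 [ 98 106 102  96  87 102 231 220 223 240 128  99 113 113 115 114 115 116]
s4.png c 341 [ 71 219 203 204 207 216 213 160 225 222 227 246 104 109 113 116 113 115]
s4.png c 345 [ 44  51  43  50  55  74  78 139 137 105 103 105 109 157 106 113 117 114]
s5.png 103 [ 60  62  60  61  54  72 143 132 131 126]
s5.png 107 [ 63  60  62  63  59  64 108 131 130 126]
s5.png c 338 [ 97 103  91  71 216 222 226 241 112 106 114 115 115 118 115 117 117 115]
s5.png c 341 [ 77 215 204 205 209 154 224 221 226 238  89 108 114 113 116 116 116 115]
s5.png c 345 [ 57  49  42  52  56  71  75  79 232 235 118 128 110 115 113 112 113 115]
[ 0.52123573 -0.0890954   0.2359712 ] [2.24092461 1.89398342 0.25136954]
```

{"method": "jog_arm", "body": {"targets": [[-0.0005, 0, -0.0001, 0], [-0.001, 0, -0.0002, 0], [-0.002, 0, -0.0003, 0], [-0.002, 0, -0.0003, 0], [-0.002, 0, -0.0003, 0]]}}

```text
time: 20.77
tool_pos: [0.5206, -0.09, 0.2362]
tool_rot: [-0.001, 0.884, 0.467, 0.001]
contact_force: [4.3, 5.1, -1.3]
gripper_width: 0.004
```

{"method": "jog_arm", "body": {"targets": [[-0.0003, 0, 0, 0], [-0.0006, 0, 0, 0], [-0.0008, 0, 0, 0], [-0.0008, 0, 0, 0], [-0.0008, 0, 0, 0]]}}

```text
time: 21.18
tool_pos: [0.5205, -0.0902, 0.2362]
tool_rot: [-0.001, 0.884, 0.467, 0.002]
contact_force: [6.4, 6.6, -0.8]
gripper_width: 0.003
```

```bash
python3 -c "
from plan import *
snap('side','s6.png')
g=lambda f:cv2.imread('pics/'+f).astype(int).sum(2)//3
for f in('s5.png','s6.png'):
  for r in (103,107,): print(f,r,g(f)[r,322:332])
  for c in (338,341): print(f,'c',c,g(f)[94:112,c])
s=manip.state();print(s['tool_pos'],s['contact_force'])"
```

```text
s5.png 103 [ 60  62  60  61  54  72 143 132 131 126]
s5.png 107 [ 63  60  62  63  59  64 108 131 130 126]
s5.png c 338 [ 97 103  91  71 216 222 226 241 112 106 114 115 115 118 115 117 117 115]
s5.png c 341 [ 77 215 204 205 209 154 224 221 226 238  89 108 114 113 116 116 116 115]
s6.png 103 [ 60  61  60  59  55  62 109 132 130 125]
s6.png 107 [ 61  62  63  62  63  61  86 137 132 127]
s6.png c 338 [ 97 103  86 164 224 221 230 173  93 112 115 115 116 114 115 116 115 115]
s6.png c 341 [ 79 217 204 205 209 207 222 224 231 190 104 111 113 114 116 117 116 117]
[ 0.5204464  -0.09018407  0.23621734] [ 5.66084218  6.27310976 -1.29504251]
```

{"method": "jog_arm", "body": {"targets": [[0.002, 0, 0, 0], [0.004, 0, 0, 0], [0.006, 0, 0.0005, 0], [0.008, 0, 0.001, 0], [0.01, 0, 0.0015, 0]]}}

```text
time: 21.65
tool_pos: [0.5251, -0.0834, 0.2348]
tool_rot: [0.0, 0.884, 0.467, -0.0]
contact_force: [-0.0, 0.0, 0.1]
gripper_width: -0.0
```

{"method": "jog_arm", "body": {"targets": [[0.001, 0, 0, 0], [0.002, 0, 0, 0], [0.003, 0, 0.0005, 0], [0.004, 0, 0.001, 0], [0.005, 0, 0.0015, 0]]}}

```text
time: 22.07
tool_pos: [0.528, -0.0792, 0.2332]
tool_rot: [0.0, 0.884, 0.467, -0.0]
contact_force: [-0.2, 0.5, -0.8]
gripper_width: -0.002
```

```bash
python3 -c "
from plan import *
snap('side','s7.png')
g=lambda f:cv2.imread('pics/'+f).astype(int).sum(2)//3
for f in('s4.png','s6.png','s7.png'):
  for r in (103,107,): print(f,r,g(f)[r,318:332])
s=manip.state();print(s['tool_pos'],s['contact_force'])"
```

```text
s4.png 103 [ 59  60  60  61  63  61  53  79 154 131 130 126 120 112]
s4.png 107 [ 63  62  62  62  62  62  61  57  73 137 131 127 121 111]
s6.png 103 [ 60  59  62  61  60  61  60  59  55  62 109 132 130 125]
s6.png 107 [ 64  59  61  61  61  62  63  62  63  61  86 137 132 127]
s7.png 103 [ 58  60  60  62  61  58  53  95 201 128 130 126 115 112]
s7.png 107 [ 62  62  62  61  61  61  62  56  71 137 131 127 123 113]
[ 0.52805045 -0.07903323  0.23302548] [ 0.08562942  0.26472381 -0.26316118]
```

```bash
python3 -c "
from plan import *
plan(.4875,.331,.14,67.6,n=3,pos=[.5506,-.046,.233],h0=55.6)"
```

```text
from [ 0.5506 -0.046   0.233 ] 55.6 turn -12.0
[np.float64(0.0918), np.float64(-0.0884), np.float64(0.031), -4.0]
[np.float64(0.0977), np.float64(-0.0817), np.float64(0.031), -4.0]
[np.float64(0.1032), np.float64(-0.0747), np.float64(0.031), -4.0]
```

{"method": "jog_arm", "body": {"targets": [[0.01, 0, 0, 0], [0.02, 0, 0, 0], [0.03, 0, 0, 0], [0.04, 0, 0, 0], [0.04, 0, 0, 0]]}}

```text
time: 22.53
tool_pos: [0.5515, -0.0443, 0.2332]
tool_rot: [-0.0, 0.884, 0.468, 0.0]
contact_force: [0.3, 0.2, 0.1]
gripper_width: 0.003
```

{"method": "jog_arm", "body": {"targets": [[0.018, -0.018, 0.006, -1], [0.036, -0.036, 0.012, -2], [0.055, -0.053, 0.018, -3], [0.073, -0.071, 0.025, -4], [0.092, -0.088, 0.031, -4]], "fingers": 0.7}}

```text
time: 22.95
tool_pos: [0.5293, 0.0807, 0.2018]
tool_rot: [0.0, 0.867, 0.498, -0.0]
contact_force: [0.3, 1.1, -0.8]
gripper_width: 0.69
```

{"method": "jog_arm", "body": {"targets": [[0.02, -0.016, 0.006, -1], [0.039, -0.033, 0.012, -2], [0.059, -0.049, 0.018, -3], [0.078, -0.065, 0.025, -4], [0.098, -0.082, 0.031, -4]]}}

```text
time: 23.37
tool_pos: [0.508, 0.2068, 0.1708]
tool_rot: [0.0, 0.849, 0.528, -0.0]
contact_force: [0.4, 0.0, 0.7]
gripper_width: 0.702
```

{"method": "jog_arm", "body": {"targets": [[0.021, -0.015, 0.006, -1], [0.041, -0.03, 0.012, -2], [0.062, -0.045, 0.018, -3], [0.083, -0.06, 0.025, -4], [0.103, -0.075, 0.031, -4]]}}

```text
time: 23.78
tool_pos: [0.4864, 0.3326, 0.1398]
tool_rot: [0.0, 0.83, 0.557, -0.0]
contact_force: [-0.2, -0.3, 0.1]
gripper_width: 0.702
```

{"method": "jog_arm", "body": {"targets": [[0, 0, 0, 0], [0, 0, 0, 0], [0, 0, 0, 0]]}}

```text
time: 24.03
tool_pos: [0.4869, 0.3309, 0.1402]
tool_rot: [0.0, 0.83, 0.557, -0.0]
contact_force: [-0.4, -0.1, 0.3]
gripper_width: 0.699
```

```bash
cat > seg.py <<'E'
from plan import *
def punch(im,name,z=.0105):
    cal=cams.get_calibration(name)
    h=cv2.cvtColor(im,cv2.COLOR_RGB2HSV);m=((h[:,:,0]>70)&(h[:,:,0]<95)&(h[:,:,1]>110)&(h[:,:,2]>40)).astype(np.uint8)
    k,l,st,ce=cv2.connectedComponentsWithStats(m)
    for i in range(1,k):
        if st[i,4]<60: continue
        vs,us=np.nonzero(l==i)
        P=np.array([atz(name,u,v,z,cal)[:2] for u,v in zip(us,vs)]);c=P.mean(0)
        _,_,V=np.linalg.svd(P-c,full_matrices=False);d=V[0]*np.sign(V[0][1]);s=(P-c)@d
        print(name,ce[i].round(),st[i,4],'c',c.round(4),'hd',np.degrees(np.arctan2(d[1],d[0])).round(1),'ext',s.min().round(4),s.max().round(4),'mid',(c+d*(s.min()+s.max())/2).round(4))
E
python3 -c "
from seg import *
im=snap('wrist','w5.png');punch(im,'wrist')
plan(.4875,.331,.14,67.6)
punch(cv2.imread('pics/side0.png')[:,:,::-1].copy(),'side');punch(cv2.imread('pics/scene0.png')[:,:,::-1].copy(),'scene')
cv2.imwrite('pics/w5c.png',im[:,:,::-1])"
```

```text
wrist [313. 133.] 268 c [0.5049 0.3799] hd 165.6 ext -0.0099 0.0105 mid [0.5046 0.38  ]
wrist [307. 177.] 192 c [0.4825 0.342 ] hd 69.7 ext -0.035 0.0298 mid [0.4816 0.3396]
wrist [323. 178.] 221 c [0.4972 0.335 ] hd 70.4 ext -0.0348 0.031 mid [0.4965 0.3332]
wrist [572. 266.] 161 c [0.7854 0.0863] hd 126.5 ext -0.0214 0.019 mid [0.7862 0.0853]
wrist [579. 284.] 94 c [0.8026 0.042 ] hd 112.2 ext -0.0387 0.0282 mid [0.8046 0.0372]
wrist [306. 317.] 150 c [0.4171 0.1912] hd 84.9 ext -0.0244 0.0243 mid [0.4171 0.1912]
from [0.4872 0.3306 0.1405] 67.7 turn 0.1
[np.float64(0.0005), np.float64(0.0001), np.float64(0.0005), np.float64(0.0603)]
side [305. 333.] 74 c [0.4828 0.3411] hd 69.6 ext -0.0354 0.029 mid [0.4817 0.3381]
scene [139.  62.] 381 c [0.59   1.3077] hd 158.5 ext -0.1092 0.12 mid [0.585  1.3097]
```

View pics/w5c.png

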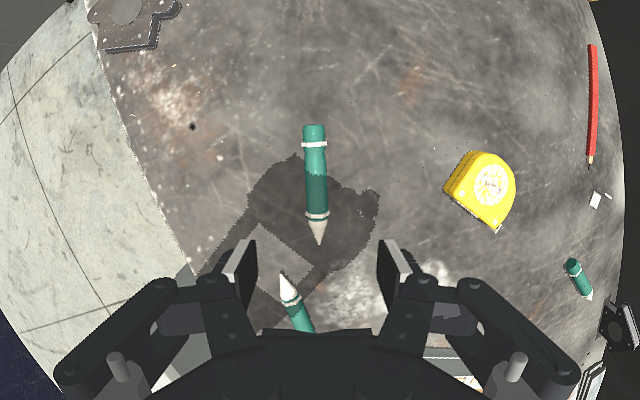

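```bash
python3 -c "
from plan import *
a=atz('wrist',314,124,.012);b=atz('wrist',319.5,246,.0105);c=atz('wrist',284,275,.01)
print(a,b,'len',np.linalg.norm((a-b)[:2]),'mid',(a+b)/2,'hd',np.degrees(np.arctan2(*(a-b)[1::-1])),'other tip',c)
for u in((303,327)):print(atz('wrist',u,160,.0105))
m=(a+b)/2;print([q.round(3) for q in[(c-m)]])
plan(m[0],m[1],.06,np.degrees(np.arctan2(*(a-b)[1::-1])),n=1)"
```

```text
[0.50875028 0.38710731 0.012     ] [0.46676319 0.27071802 0.0105    ] len 0.12373109228025823 mid [0.48775674 0.32891266 0.01125   ] hd 70.163243214486 other tip [0.41793525 0.25284262 0.01      ]
[0.4858518 0.3592481 0.0105   ]
[0.50709043 0.35049704 0.0105    ]
[array([-0.07 , -0.076, -0.001])]
from [0.4872 0.3306 0.1405] 67.7 turn -2.5
[np.float64(-0.0013), np.float64(0.0011), np.float64(0.0805), np.float64(-2.503)]
```

{"method": "jog_arm", "body": {"targets": [[-0.0013, 0.0011, 0.03, -2.5], [-0.0013, 0.0011, 0.06, -2.5], [-0.0013, 0.0011, 0.09, -2.5], [-0.0013, 0.0011, 0.115, -2.5], [-0.0013, 0.0011, 0.13, -2.5]], "fingers": 0.7}}

```text
time: 24.5
tool_pos: [0.4862, 0.3273, 0.0073]
tool_rot: [-0.0, 0.819, 0.574, -0.002]
contact_force: [0.4, 0.2, 0.9]
gripper_width: 0.706
```

{"method": "jog_arm", "body": {"targets": [[0, 0, 0.004, 0], [0, 0, 0.008, 0], [0, 0, 0.012, 0], [0, 0, 0.012, 0], [0, 0, 0.012, 0]]}}

```text
time: 24.92
tool_pos: [0.4884, 0.3297, -0.0004]
tool_rot: [0.0, 0.818, 0.575, 0.001]
contact_force: [0.0, 0.0, 0.7]
gripper_width: 0.697
```

{"method": "jog_arm", "body": {"targets": [[0, 0, 0.005, 0], [0, 0, 0.01, 0], [0, 0, 0.014, 0], [0, 0, 0.0165, 0], [0, 0, 0.0165, 0]]}}

```text
time: 25.33
tool_pos: [0.4866, 0.3291, -0.0194]
tool_rot: [-0.0, 0.818, 0.575, -0.001]
contact_force: [0.8, 1.5, -0.1]
gripper_width: 0.702
```

{"method": "jog_arm", "body": {"targets": [[0, 0, 0, 0], [0, 0, 0, 0], [0, 0, 0, 0], [0, 0, 0, 0], [0, 0, 0, 0]], "fingers": 0.35}}

```text
time: 25.75
tool_pos: [0.4876, 0.3295, -0.0181]
tool_rot: [0.0, 0.818, 0.575, 0.0]
contact_force: [0.7, -0.2, -0.1]
gripper_width: 0.351
```

{"method": "jog_arm", "body": {"targets": [[0, 0, 0, 0], [0, 0, 0, 0], [0, 0, 0, 0], [0, 0, 0, 0], [0, 0, 0, 0]], "fingers": 0}}

```text
time: 26.17
tool_pos: [0.4875, 0.3296, -0.0179]
tool_rot: [-0.0, 0.818, 0.575, 0.0]
contact_force: [-1.2, 0.3, 3.3]
gripper_width: 0.219
```

{"method": "jog_arm", "body": {"targets": [[0, 0, -0.01, 0], [0, 0, -0.02, 0], [0, 0, -0.03, 0], [0, 0, -0.04, 0], [0, 0, -0.04, 0]]}}

```text
time: 26.58
tool_pos: [0.4894, 0.3304, 0.0251]
tool_rot: [0.0, 0.818, 0.575, 0.003]
contact_force: [1.2, -0.3, -0.7]
gripper_width: 0.219
```

{"method": "jog_arm", "body": {"targets": [[0, 0, 0, 0], [0, 0, 0, 0], [0, 0, 0, 0]]}}

```text
time: 26.83
tool_pos: [0.4868, 0.3291, 0.021]
tool_rot: [-0.0, 0.818, 0.575, -0.001]
contact_force: [0.7, 0.5, -2.5]
gripper_width: 0.218
```

```bash
python3 -c "
from plan import *
snap('wrist','w6.png');snap('side','s8.png')
s=manip.state();print(s['tool_pos'],s['contact_force'],s['gripper_width'])
a=cv2.imread('pics/w6.png')[100:400,170:470];b=cv2.imread('pics/s8.png')[200:400,220:420]
cv2.imwrite('pics/g.png',np.hstack([cv2.resize(a,(400,400)),cv2.resize(b,(400,400))]))"
```

```text
[0.48682974 0.32912868 0.02092165] [-0.66276487 -0.76263357 -1.63326903] 0.21992017508721623
```

View pics/g.png

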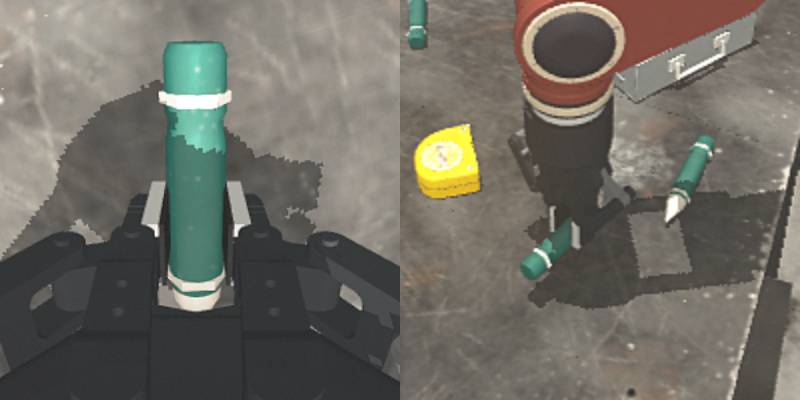

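```bash
python3 - <<'E'
from case import *
cal={n:cams.get_calibration(n) for n in P};Q={}
for n in P:
    g=cv2.imread(f'pics/{n}0.png',0);c=np.array(P[n],np.float32).reshape(-1,1,2)
    Q[n]=cv2.cornerSubPix(g,c.copy(),(5,5),(-1,-1),(3,50,.01)).reshape(-1,2);print(n,(Q[n]-np.array(P[n])).round(1).tolist())
for S,nm in ((P,'P'),(Q,'Q')):
  for use in (("scene","side"),("scene",),("side",)):
    f=lambda p:np.ravel([np.subtract(proj(n,w(p,l,.068),cal[n]),q) for n in use for l,q in zip(L,S[n])])
    r=least_squares(f,[.55,-.03,-2.2],loss='soft_l1');print(nm,use,r.x.round(4),np.abs(f(r.x)).mean().round(2),"rest",np.round(w(r.x,(-.026,.055),.03)[:2],4),"lip",np.round(w(r.x,(-.110,0),.03)[:2],4))
E
```

```text
scene [[2.9, -4.4], [-0.6, -0.3], [0.3, 1.1], [-0.7, -0.0]]
side [[-0.1, -0.1], [-1.3, 0.2], [-2.3, -1.6], [0.4, -0.3]]
P ('scene', 'side') [ 0.5489 -0.0494 -2.1683] 0.94 rest [ 0.609  -0.0588] lip [0.6108 0.0416]
P ('scene',) [ 0.5506 -0.049  -2.1662] 0.85 rest [ 0.6107 -0.0583] lip [0.6123 0.0421]
P ('side',) [ 0.5466 -0.0479 -2.1704] 0.57 rest [ 0.6067 -0.0575] lip [0.6087 0.0429]
Q ('scene', 'side') [ 0.5497 -0.0493 -2.1638] 1.09 rest [ 0.6098 -0.0585] lip [0.6111 0.0419]
Q ('scene',) [ 0.5512 -0.0495 -2.1812] 1.6 rest [ 0.6112 -0.0597] lip [0.6143 0.0406]
Q ('side',) [ 0.5495 -0.048  -2.1544] 0.36 rest [ 0.6097 -0.0567] lip [0.6101 0.0437]
```

```bash
python3 - <<'E'
from case import *
p=[.5493,-.0487,-2.169];im=cv2.imread('pics/s7.png');cal=cams.get_calibration('side')
c,s=np.cos(p[2]),np.sin(p[2]);R=np.array([[c,s],[-s,c]])
H=cv2.cvtColor(im,cv2.COLOR_BGR2HSV)
# rectify plane z=.034: rows = case x -.1...+.03, cols = case y .12..-.12, 2mm
xs=np.arange(-.092,.04,.004);ys=np.arange(.124,-.124,-.004)
U=np.array([[proj('side',w(p,(x,y),.034),cal) for y in ys] for x in xs],np.float32)
r=cv2.remap(H,U[:,:,0],U[:,:,1],cv2.INTER_LINEAR)
print('ys',ys[0],ys[-1])
for x,row in zip(xs,r):print('%4d'%round(x*1000),''.join('#' if (q[0]<28 and q[1]>90 and q[2]>150) else 'o' if (q[0]<28 and q[1]>90) else '+' if q[2]>150 else '.' for q in row))
E
```

```text
ys 0.124 -0.12000000000000022
 -92 ..............................................................
 -88 ..............................................................
 -84 ............................................................+.
 -80 ...........................................................+..
 -76 +......+..................................................+...
 -72 .+++++++++++++++++++++++++++++++++++++++++++++++++++++++++....
 -68 ....+#############++++++######++++#####+++#####+++++#####.....
 -64 ..++##############+++++#######++++#####+++o####+#+++####++....
 -60 .++++++++++++++###++++++++++++++++++++#+++++#+#+#++##+##++....
 -56 .++++++++++++++##++++++++++++#++++++++++++++++#++++++++++.....
 -52 .+++++++++++++++++++++++++++++++++++++++++++++#+++++++++++....
 -48 ..+..++++++++++++++++++++++++++++.+++..++++++#.+++++++++++....
 -44 .........++++++++++++++++++++++++++++..+++++++.+++++....+.....
 -40 .........++++++++++++++++++++++++++++..++++++..+++++....++....
 -36 .........++++++++++++++++++++++++++++..+++++++.++++++...++..++
 -32 .........++++++++++++++++++++++++++++..++++++
[... 473 characters left out ...]
#+++#++++++++#++....
   0 ..+++++++++++++#+++++++++++++#++++++++#++++++++++++++++++.....
   4 .+++++++++++++++++++++++++++++++++++++++++++++#+++++++++++....
   8 ..+++++.+++++++++++++++++++++++++++++..+++++++.+++++++++++....
  12 .........+++++++++++++++++++++++++....++++.....++++++..+++....
  16 .........+++++++++++++++++++++++++....++++.....++++....+++....
  20 .........+++++++++++++++++++++++++....++++.....++++.....+.....
  24 ........++++++++++++++++++++++++++.....++......+++++....++....
  28 .........++++++++++++++++++++.++++......++.....+++++....++....
  32 .........+++++++++++++++......++++.....++......+++++....++...+
  36 .........+++++++++++++++......++++......+.......++++....++...+
```

```bash
python3 -c "
from plan import *
plan(.5711,-.0079,.16,55.7,n=3)"
```

```text
from [0.4868 0.3291 0.0209] 70.2 turn 14.5
[np.float64(-0.0962), np.float64(0.0645), np.float64(-0.0464), np.float64(4.8272)]
[np.float64(-0.0904), np.float64(0.0724), np.float64(-0.0464), np.float64(4.8272)]
[np.float64(-0.084), np.float64(0.0797), np.float64(-0.0464), np.float64(4.8272)]
```

{"method": "jog_arm", "body": {"targets": [[-0.008, 0.005, -0.035, 1], [-0.026, 0.018, -0.06, 2], [-0.05, 0.033, -0.08, 3], [-0.073, 0.049, -0.1, 4], [-0.096, 0.0645, -0.115, 4.8]]}}

```text
time: 27.35
tool_pos: [0.5161, 0.2164, 0.1384]
tool_rot: [0.0, 0.842, 0.54, 0.001]
contact_force: [0.7, 0.4, -1.4]
gripper_width: 0.22
```

{"method": "jog_arm", "body": {"targets": [[-0.018, 0.0145, -0.005, 1], [-0.036, 0.029, -0.01, 2], [-0.054, 0.043, -0.015, 3], [-0.072, 0.058, -0.02, 4], [-0.09, 0.0724, -0.024, 4.8]]}}

```text
time: 27.77
tool_pos: [0.5439, 0.1041, 0.1606]
tool_rot: [-0.0, 0.864, 0.504, -0.0]
contact_force: [0.2, -0.7, -2.3]
gripper_width: 0.217
```

{"method": "jog_arm", "body": {"targets": [[-0.017, 0.016, 0, 1], [-0.034, 0.032, 0, 2], [-0.051, 0.048, 0, 3], [-0.068, 0.064, 0, 4], [-0.084, 0.08, 0, 4.8]]}}

```text
time: 28.18
tool_pos: [0.5721, -0.0084, 0.16]
tool_rot: [-0.0, 0.884, 0.467, -0.0]
contact_force: [0.7, 0.4, -2.7]
gripper_width: 0.22
```

{"method": "jog_arm", "body": {"targets": [[0, 0, 0, 0], [0, 0, 0, 0], [0, 0, 0, 0]]}}

```text
time: 28.43
tool_pos: [0.5719, -0.0068, 0.1601]
tool_rot: [-0.001, 0.884, 0.468, -0.0]
contact_force: [1.3, 0.5, -2.5]
gripper_width: 0.216
```

```bash
cat > rect.py <<'E'
from case import *
def show(f,cam,cal,z,xs,ys,p=[.5493,-.0487,-2.169]):
    H=cv2.cvtColor(cv2.imread(f),cv2.COLOR_BGR2HSV)
    U=np.array([[proj(cam,w(p,(x,y),z),cal) for y in ys] for x in xs],np.float32)
    r=cv2.remap(H,U[:,:,0],U[:,:,1],cv2.INTER_LINEAR)
    print('y',ys[0].round(3),'->',ys[-1].round(3))
    for x,row in zip(xs,r):print('%4d'%round(x*1000),''.join('#' if (q[0]<28 and q[1]>70 and q[2]>150) else 'o' if (q[0]<28 and q[1]>70) else 'G' if (70<q[0]<95 and q[1]>100) else '+' if q[2]>150 else '-' if q[2]>90 else '.' for q in row))
E
python3 - <<'E'
from rect import *
import pickle
cal=cams.get_calibration('wrist');snap('wrist','w7.png');pickle.dump(cal,open('cal7.p','wb'))
s=manip.state();print(s['tool_pos'],s['gripper_width'],s['time'])
show('pics/w7.png','wrist',cal,.034,np.arange(-.09,.03,.003),np.arange(.13,-.04,-.0015))
E
```

```text
[ 0.57187866 -0.00647597  0.16023862] 0.21867448819922716 28.4833
y 0.13 -> -0.04
 -90 ++++++++++++++++++++++++++++++++++++++++++++++++++++++++++++++++++++++++++++GGGGGGG-GGGGGGGGGGGGGGGGGGGGG-++++++++
 -87 ............-+++++++++++++++++++++++++++++++++++++++++++++++++++++++++++++++GGGGGGGGGGGGGGGGGGGGGGGGGGGGG-++++++++
 -84 -----------.++++++++++++++++++++++++++++++++++++++++++++++++++++++++++++++++GGGGGGGGGGGG+++GGGGGGGGGGGGGG-++++++++
 -81 -----------.-+++++++++++++++++++++++++++++++++++++++++++++++++++++++++++++++GGGGGGGGGGGG+++GGGGGGGGGGGGGG-++++++++
 -78 ----------..-+++++++++++++++++++++++++++++++++++++++++++++++++++++++++++++++GGGGGGGGGGGGGGGGGGGGGGGGGGGGG+++++++++
 -75 -----------.-+++++++++++++++++++++++++++++++++++++++++++++++++++++++++++++++GGGGGGGGGGGGGGGGGGGGGGGGGGGGG+++++++++
 -72 -----------.-+++++++++++++++++++++++++++++++++++++++++++++++++++++++++++++++GGGGGGGGGGG+GGGGGGGGGGGGGGGGG-++++++++
 -69 -----------.-+++++++++++++++++++++++++++++++++++++++++++++++++++++++++++++++GGG-GGGGGGGGGGGGGGGGGGGGGGGGG-+++++-++
 -66 -----------.-++++++++++++++++++++++++++++++++++++++++
[... 3081 characters left out ...]
++++++++++++++++++++++++++++++++++++++++-+++++--------------..GGGGG-G-G--------G-GG-GGGGGG...-------
  15 -----------.+++++++++++++++++++++++++++++++++++++++++++-++-......--------...GGGGGGG-G----G---GG----GGGGG...-------
  18 ----------..++++++++++++++++++++++++++++++++++++++++++++-........--------...GGGGGG-------GGGG-GGGGGGGGGG...-------
  21 -----------.++++++++++++++++++++++++++++++++++++++++++++........--------.....GGG-----------GG-GGGGGGGGGG....------
  24 -----------.+++++++++++++++++++++++++++++++++++++++++++.........--------....GGGGGG--G-GG-GG--GGGGGGGGGGG....------
  27 ------------++++++++++++++++++++++++++++++++++++++++++.........---------....GGGGGG-G----G--GGGGGGGGGGGGG....------
```

```bash
python3 - <<'E'
from rect import *
import pickle
cal=pickle.load(open('cal7.p','rb'));im=cv2.imread('pics/w7.png');H=cv2.cvtColor(im,cv2.COLOR_BGR2HSV)
m=((H[:,:,0]>70)&(H[:,:,0]<95)&(H[:,:,1]>100)&(H[:,:,2]>40))
tcp=np.array(manip.state()['tool_pos']);h=np.radians(55.7);n=np.array([np.cos(h),np.sin(h)]);t=np.array([np.sin(h),-np.cos(h)])
for v in range(118,300,6):
    us=np.nonzero(m[v,270:370])[0]+270
    if len(us):
        q=[(lambda P:((P-tcp[:2])@n).round(4))(atz('wrist',us.mean(),v,tcp[2]+dz,cal)[:2]) for dz in(.0284,.024)]
        y=[((atz('wrist',u,v,tcp[2]+.0284,cal)[:2]-tcp[:2])@t).round(4) for u in(us.min(),us.max())]
        print(v,us.min(),us.max(),q,y)
print('target',np.round(w([.5493,-.0487,-2.169],(-.027,.0555),0),4),tcp)
E
```

```text
136 295 337 [np.float64(0.0588), np.float64(0.0586)] [np.float64(-0.0087), np.float64(0.0096)]
142 293 339 [np.float64(0.0562), np.float64(0.0558)] [np.float64(-0.0096), np.float64(0.0105)]
148 293 339 [np.float64(0.0536), np.float64(0.0531)] [np.float64(-0.0097), np.float64(0.0105)]
154 293 339 [np.float64(0.0509), np.float64(0.0504)] [np.float64(-0.0097), np.float64(0.0106)]
160 293 339 [np.float64(0.0482), np.float64(0.0476)] [np.float64(-0.0097), np.float64(0.0106)]
166 293 339 [np.float64(0.0455), np.float64(0.0448)] [np.float64(-0.0098), np.float64(0.0106)]
178 338 338 [np.float64(0.0401), np.float64(0.0392)] [np.float64(0.0103), np.float64(0.0103)]
184 294 338 [np.float64(0.0374), np.float64(0.0364)] [np.float64(-0.0094), np.float64(0.0103)]
190 297 335 [np.float64(0.0346), np.float64(0.0335)] [np.float64(-0.0081), np.float64(0.009)]
196 296 336 [np.float64(0.0318), np.float64(0.0306)] [np.float64(-0.0086), np.float64(0.0095)]
202 296 338 [np.float64(0.029), np.float64(0.0277)] [np.float64(-0.0087), np.float64(0.0105)]
208 294 338 [np.float64(0.0261), np.float64(0.0248)] [np.f
[... 841 characters left out ...]
.0037)] [np.float64(-0.0083), np.float64(0.0102)]
268 298 336 [np.float64(-0.0048), np.float64(-0.0071)] [np.float64(-0.0084), np.float64(0.0103)]
274 298 336 [np.float64(-0.0082), np.float64(-0.0107)] [np.float64(-0.0085), np.float64(0.0104)]
280 298 335 [np.float64(-0.0117), np.float64(-0.0143)] [np.float64(-0.0086), np.float64(0.01)]
286 298 336 [np.float64(-0.0153), np.float64(-0.0179)] [np.float64(-0.0086), np.float64(0.0106)]
292 297 336 [np.float64(-0.0189), np.float64(-0.0217)] [np.float64(-0.0093), np.float64(0.0107)]
298 297 336 [np.float64(-0.0226), np.float64(-0.0256)] [np.float64(-0.0094), np.float64(0.0108)]
target [ 0.6104 -0.0576  0.    ] [ 0.57187866 -0.00647597  0.16023862]
```

```bash
python3 -c "
from plan import *
plan(.6104,-.0576,.10,55.7,n=1)"
```

```text
from [ 0.5719 -0.0065  0.1602] 55.8 turn 0.1
[np.float64(-0.0207), np.float64(0.0606), np.float64(0.0602), np.float64(0.1255)]
```

{"method": "jog_arm", "body": {"targets": [[-0.005, 0.016, 0.005, 0], [-0.01, 0.032, 0.02, 0], [-0.016, 0.048, 0.04, 0], [-0.0207, 0.0606, 0.06, 0], [-0.0207, 0.0606, 0.06, 0]]}}

```text
time: 28.9
tool_pos: [0.6085, -0.0584, 0.0957]
tool_rot: [-0.002, 0.884, 0.468, -0.003]
contact_force: [-2.3, -0.4, -3.2]
gripper_width: 0.215
```

{"method": "jog_arm", "body": {"targets": [[0, 0, 0, 0], [0, 0, 0, 0], [0, 0, 0, 0], [0, 0, 0, 0], [0, 0, 0, 0]]}}

```text
time: 29.32
tool_pos: [0.6113, -0.0579, 0.1021]
tool_rot: [0.001, 0.884, 0.468, 0.001]
contact_force: [-0.1, 0.0, -2.3]
gripper_width: 0.217
```

```bash
python3 -c "
from plan import *
plan(.6104,-.0576,.02,55.7,n=1);print(manip.state()['contact_force'])"
```

```text
from [ 0.6113 -0.0579  0.1021] 55.8 turn 0.1
[np.float64(-0.0002), np.float64(-0.0009), np.float64(0.0821), np.float64(0.1294)]
[-0.07007003  0.00758271 -2.26586332]
```

{"method": "jog_arm", "body": {"targets": [[0, -0.001, 0.018, 0], [0, -0.001, 0.036, 0], [0, -0.001, 0.054, 0], [0, -0.001, 0.068, 0], [0, -0.001, 0.074, 0]]}}

```text
time: 29.73
tool_pos: [0.6085, -0.0573, 0.0245]
tool_rot: [-0.001, 0.884, 0.468, -0.001]
contact_force: [-1.2, 1.3, -2.6]
gripper_width: 0.219
```

{"method": "jog_arm", "body": {"targets": [[0, 0, 0, 0], [0, 0, 0, 0], [0, 0, 0.003, 0], [0, 0, 0.006, 0], [0, 0, 0.008, 0]]}}

```text
time: 30.15
tool_pos: [0.6106, -0.058, 0.0194]
tool_rot: [0.0, 0.884, 0.468, 0.001]
contact_force: [0.2, 0.3, -2.4]
gripper_width: 0.222
```

{"method": "jog_arm", "body": {"targets": [[0, 0, 0, 0], [0, 0, 0.003, 0], [0, 0, 0.006, 0], [0, 0, 0.008, 0], [0, 0, 0.008, 0]]}}

```text
time: 30.57
tool_pos: [0.6093, -0.0577, 0.0099]
tool_rot: [-0.0, 0.884, 0.468, -0.001]
contact_force: [-0.1, -0.2, -2.8]
gripper_width: 0.216
```

{"method": "jog_arm", "body": {"targets": [[0, 0, 0.001, 0], [0, 0, 0.003, 0], [0, 0, 0.005, 0], [0, 0, 0.006, 0], [0, 0, 0.006, 0]]}}

```text
time: 30.98
tool_pos: [0.6097, -0.0578, 0.0043]
tool_rot: [-0.0, 0.884, 0.468, -0.0]
contact_force: [0.9, -0.2, -2.3]
gripper_width: 0.219
```

{"method": "jog_arm", "body": {"targets": [[0, 0, 0.0005, 0], [0, 0, 0.001, 0], [0, 0, 0.001, 0]]}}

```text
time: 31.23
tool_pos: [0.6099, -0.0578, 0.0037]
tool_rot: [-0.0, 0.884, 0.468, -0.0]
contact_force: [-0.4, -0.4, -1.7]
gripper_width: 0.216
```

{"method": "jog_arm", "body": {"targets": [[0, 0, 0.001, 0], [0, 0, 0.0015, 0], [0, 0, 0.002, 0], [0, 0, 0.002, 0]]}}

```text
time: 31.57
tool_pos: [0.61, -0.0578, 0.0021]
tool_rot: [0.0, 0.884, 0.468, -0.0]
contact_force: [0.2, 0.5, 0.5]
gripper_width: 0.221
```

{"method": "jog_arm", "body": {"targets": [[0, 0, 0, 0], [0, 0, 0, 0], [0, 0, 0, 0], [0, 0, 0, 0], [0, 0, 0, 0]], "fingers": 0.45}}

```text
time: 31.98
tool_pos: [0.6101, -0.0579, 0.0018]
tool_rot: [0.0, 0.884, 0.468, 0.0]
contact_force: [-0.0, 0.1, 0.1]
gripper_width: 0.449
```

{"method": "jog_arm", "body": {"targets": [[0, 0, -0.005, 0], [0, 0, -0.015, 0], [0, 0, -0.03, 0], [0, 0, -0.05, 0], [0, 0, -0.07, 0]]}}

```text
time: 32.4
tool_pos: [0.6098, -0.0578, 0.073]
tool_rot: [-0.0, 0.884, 0.468, -0.0]
contact_force: [-0.6, 0.5, 0.3]
gripper_width: 0.449
```

{"method": "jog_arm", "body": {"targets": [[0.01, 0, -0.02, 0], [0.03, 0, -0.04, 0], [0.06, 0, -0.06, 0], [0.09, 0, -0.08, 0], [0.11, 0, -0.08, 0]]}}

```text
time: 32.82
tool_pos: [0.676, 0.0349, 0.1594]
tool_rot: [0.003, 0.884, 0.468, 0.005]
contact_force: [0.0, -0.3, 1.5]
gripper_width: 0.448
```

```bash
python3 - <<'E'
from rect import *
cal=cams.get_calibration('wrist');snap('wrist','w8.png');snap('side','s9.png')
s=manip.state();print(s['tool_pos'],s['gripper_width'],s['time'],s['contact_force'])
show('pics/w8.png','wrist',cal,.0305,np.arange(-.1,.06,.003),np.arange(.13,-.01,-.0015))
g=lambda f:cv2.imread('pics/'+f).astype(int).sum(2)//3
for f in('s7.png','s9.png'):
  for r in (103,107,): print(f,r,g(f)[r,318:332])
E
```

```text
[0.67414264 0.03556599 0.15497995] 0.4521321464656739 32.9167 [ 0.18299845  0.51036208 -0.38030675]
y 0.13 -> -0.01
-100 ++++++----------------------------------------------------------------------------------------
 -97 +++++----------------------------------------------------++++++++++---------+++++++++++++++-++
 -94 ++++------------------------------------------------------------------------------------------
 -91 +++-------------------------------------------------------------------------------------------
 -88 ++---------++++++-...-----------------------------------------------------...-++++++----------
 -85 +---------++++++-....-----------------------------------------------------....-++++++---------
 -82 ---------+++++++.....-----------------------------------------------------....-+++++++--------
 -79 +++++++++++++++-.....++++++++++++++++++++++++++++++++++++++++++++++++++++-......++++++++++++++
 -76 +......+++++++-......++++++++++++++++++++++-GGGGG--GGGGGG-++++++++++++++++......-+++++++-.....
 -73 ......+++++++-.......++++++++++++++++++++++-GGGGGGGGGGGGG-++++++++++++++++.....
[... 3991 characters left out ...]
........................
  50 ..............................................................................................
  53 ..............................................................................................
  56 ..............................................................................................
  59 ..............................................................................................
s7.png 103 [ 58  60  60  62  61  58  53  95 201 128 130 126 115 112]
s7.png 107 [ 62  62  62  61  61  61  62  56  71 137 131 127 123 113]
s9.png 103 [ 62  60  60  62  62  58  56  97 203 132 131 129 117 114]
s9.png 107 [ 64  62  60  63  62  62  60  58  73 140 133 130 125 114]
```

{"method": "jog_arm", "body": {"targets": [[0.02, 0, -0.02, 0], [0.03, 0, -0.03, 0], [0.03, 0, -0.03, 0], [0.03, 0, -0.03, 0], [0.03, 0, -0.03, 0]]}}

```text
time: 33.33
tool_pos: [0.6876, 0.057, 0.1807]
tool_rot: [-0.0, 0.884, 0.468, -0.001]
contact_force: [-0.3, 0.5, -0.3]
gripper_width: 0.452
```

```bash
python3 -c "
from h import *
snap('side','s10.png');g=lambda f:cv2.imread('pics/'+f).astype(int).sum(2)//3
print(g('s10.png')[103,318:332]);s=manip.state();print(s['time'],s['tool_pos'],s['contact_force']);print(manip.job_done())"
```

```text
[ 62  62  61  61  62  60  54  97 203 132 130 129 118 114]
33.3833 [0.68742877 0.05698942 0.18024408] [-0.59883546 -0.09228161 -0.13122779]
the job is handed in; nothing more can be done
None
```

The job is handed in: the punch is in the wide notches and the lid stands open on its stay. I finished at 33.4 s of the 72 s allowed; no verdict was reported.

**Lid:** I raised it by pushing the shut fingers against the front of the lip. I then eased it in 1 to 3 mm steps until the force climbed to about 9 N with almost no movement, which I took as the stay's stop. The largest push I read during the lift was about 12 N, against the 20 N limit. After I backed the fingers off, the lid stayed where it was, and its edge was at the same pixels in the last side pictures.

**Punch:** I took the one farthest to the robot's left and laid it down until the sensed load dropped from about −2 N to zero, then released it. The last wrist picture puts it level and straight in the wide pair of notches, about 1 mm from the rest point in both directions. Its butt end was partly hidden by the front wall, so I judged its length position from the visible taper.

**What disagreed or was not checked:**
- The real fingertips sit about 21 mm behind the reported tool point. My first approach therefore passed over the lip, and I touched its top with about 10 N before correcting for it.
- My first estimate of the lid angle from the image was about 0.05 rad lower than the finger position implied, so I relied on feel and on picture-to-picture comparison instead.
- I touched none of the bystanders on purpose, but I did not measure their positions again at the end.

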